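Hold the loupe in focus over a clipper blade in its inspection stand

ROBOT

A 6-joint arm with a two-finger parallel gripper is mounted at the origin on a cart in front of the work surface, level with it; the furniture and walls round the work are solid. World frame = base frame: x ahead of the robot, y to its left, z up, the work surface at z = 0. Lengths are in mm, angles in rad, forces in N, time in s.
With the tool pointing down it reaches from about 275 to 750 mm from the base axis. Payload 10.2 kg.
Tool frame: the origin (TCP) lies at the very end of the fingers, on their centre line; the grasp point (between the pads) lies 19 mm behind it (ctrl.hold_point_z is the distance from the TCP to the grasp point, in mm); z points along the fingers, y is the direction in which the jaws open and shut (so a half turn about z gives the same grasp; the last joint's range is limited). The gripper opens to 85 mm and grips with 20 to 120 N. Pads are 22 mm wide; open, the fingers measure 114 mm over their backs; the gripper's body (76 mm by 85 mm) begins 54 mm behind the grasp point. The pads swing forward as they close: fully open they stand 13 mm farther back than shut.
Start: joints at [0.899, 0.313, 1.498, -0, 1.331, -0.223], TCP at [227.802, 473.009, 231.294] pointing down, gripper open.
Joint ranges: [-2.94, 2.94], [-0.97, 2.17], [0.19, 2.56], [-1.23, 4.37], [0.02, 3.11], [-2.88, 2.88]. Speed limits (rad/s): [2.39, 2.39, 3.01, 3.14, 3.14, 3.14].

INTERFACE

Orientations are given as a unit quaternion [w, x, y, z].
In Python, from rig import readout, cams, workorder, spotter, ctrl gives the robot as it stands.
- The arm moves only by the tool step_arm, never from a script. Its argument "plan" is text: rows parted by semicolons, each of 5 numbers parted by spaces: the shift along the tool's x, y, z in cm, then the turn about the tool's z in degrees, then the opening in per cent of the stroke, from 0 (shut) to 100 (fully open). In form: x y z twist gripper; .... A call has 1 to 10 rows; each row is the pose to reach, as a shift and turn from the pose commanded when the call began, along the tool's axes at that moment; what a row does not reach only later rows make up. A row lasts 1/10 s, in which the tool goes at most 50 mm and 8.59 degrees, less where a joint would pass 70% of its speed; a pose out of reach is approached as far as the arm can. A call with a gripper value outside its range is refused whole. The fingers move at their own pace and stop on an object; "grip_force" is the grip in N (left out, the last holds). Time passes only in rows, so rows that repeat a pose let the fingers close. It gives the time, the measured TCP pose, the force and the opening at its end, in the units of the state.
- readout.sense(): the state, without advancing time (a new reading comes with each control period).
- cams.capture(name): name is "side" or "top"; returns (picture, depth): 384x512x3 uint8, red, green, blue; 384x512 float32, mm along the optical axis (not along the pixel's ray), 0 where there is no reading.
- cams.camera_info(name): a dict with "vfov" (degrees; the focal length in pixels is half the picture's height over the tangent of half this angle, whatever the lens; pixels are square), "cx", "cy" (the principal point, pixels), "rvec" (rotation vector, rad) and "tvec" (3), from world to camera coordinates, as OpenCV has them. Camera axes: x right, y down, z forward; pixel columns grow to the right and rows downward; lengths in mm; the calibration is good to about 2 mm. A picture is of the moment at which its call begins. camera_info takes no time and is no camera call.
- workorder.finish_job(): hands the job in, once; it reports no verdict.
Trained networks look in the newest picture that a camera, given by its name, has taken for a name from the list of things; names that differ only in an ending like _2 or _b are one class to them, and where a whole thing is asked for, a point or a joint stands for the part that bears it (a point fixed in the world has none). Each returns a list of dicts, best first, with "conf" (0 to 1); they miss things now and then, are a little off and sometimes report something else, mostly with a low value. They report only what shows in the picture. A call takes as long as a camera call.
- spotter.regions_of(camera, target): "pixels" (384x512 bool, what is visible of it) and "extent" ([centre column, centre row, width, height] in pixels, round what is visible of it).
The state is a dict: "time_s": time; "joints": joint angles; "dq": joint speeds; "tau": joint torques, N m; "eef_pos": TCP position; "ee_rot": TCP orientation; "force": force on the tool from outside, world axes, zero at the start; "wrist_torque": the same for the moment, N m; "grip_width": opening from 0.0 (shut) to 1.0 (fully open).
Only numpy, scipy, OpenCV 4.12 (cv2) and the standard library are available. Lean on these libraries where they do the work, as an engineer would, in place of code of your own. Each camera call takes 0.05 s, during which the arm holds its last target. There are 200 camera calls.

TASK

Check the wide clipper blade for broken teeth: take it from the sloping easel and set it down gently, without dropping it, cutter side up in the nest of the inspection stand, its tongue in the slot, its teeth to the side of the rod, and fully down, and let go of it. Then take the loupe that leans on the tape roll and hold it level and still over the row of teeth, touching nothing with it, with the lens centred on the teeth and as high as the collar on the stand's rod, which marks the focus; finish while still holding it there. Do not shift the collar, the narrow blade, the vial, the sample cup or the syringe.

Things in the scene. Friction and masses are not known exactly. Their poses are not given: they have to be found in the camera images.
- blade_mid (a point): Centre of the wide clipper blade's comb plate, half-way up. Loose, steel, 75 g. Plate 36 (x) x 50 (y) x 6 mm, the whole blade 13 mm thick; x points to the teeth (their tips 28 mm off), z out of the cutter side; behind (-x) an 18 mm wide, 7 mm thick tongue, its end 28 mm off. It lies on the easel, in the left or the right place, teeth up the slope. Grip it across the plate's 50 mm wide sides
- blade_teeth (a point): middle of the wide blade's row of teeth: a point of the blade 20 mm from its centre point towards the teeth (x). Axes as for the blade
- narrow_blade_mid (a point): centre of the comb plate of the narrow clipper blade (34 mm wide, otherwise like the wide one), lying in the other place of the easel; not to be moved
- easel: Sloping blade easel of bent aluminium sheet, 80 x 184 mm, 46 mm high, fixed; origin under its centre on the worktop. The sheet rises at 25 degrees along +x; the two places are 90 mm apart in y. Each blade lies cutter side out on a pad 24 mm wide that keeps it 6 mm off the sheet, its plate's rear edge against two small pegs; fingers have room on both sides
- stand: blade inspection stand, fixed; origin on the worktop, x points to the side where the blade's teeth must be. Aluminium base plate 178 (x) x 110 (y) x 8 mm, its centre 26 mm along x from the origin; dark grey nest on it; a rod of 8 mm diameter, 166 mm high, at x = 97, y = 0 mm of the stand
- nest (a point): Where the wide blade's centre point is when it is fully down in the nest, 29 mm above the worktop; the blade's axes must then match this point's (x to the teeth, z up). 1.5 mm spare all round between lugs 4 mm high with flared lips (to 9 mm). The blade's sides are free for fingers from x = -18 to +13 mm: there the grey pedestal is narrower than the blade, down to the base plate's top at 8 mm
- focus_collar (a joint): slide of the black collar on the stand's rod: height of its middle above the worktop is 95 mm plus this value (m). It stays where it was set (about 6 N moves it); not to be shifted
- focus_mark (a point): Middle of the black focus collar on the rod (18 mm diameter, 12 mm high, with a small steel pointer that reaches 18.5 mm from the rod's axis towards the teeth, and a thumb screw behind): the lens's middle plane must be held at this height. The rod is 75 mm from the middle of the seated blade's teeth. Axes as for the stand
- lens (a point): centre of the loupe's round lens (loose, 90 g). Steel rim of 72 mm diameter, 10 mm thick; z is the lens axis (upright when the loupe is level), -x points along the handle. At the start the loupe leans, handle end on the worktop and rim on the edge of the tape roll, its lens side raised by about 10 degrees (0.18 rad)
- loupe_handle (a point): point on the middle of the loupe's black handle, 85 mm from the lens centre along -x, half-way up. Handle 15 mm wide, 12 mm thick, from 46 to 140 mm from the lens centre; grip it across its width here. Axes as for the lens
- tape: roll of tape, 104 mm diameter, 25 mm high, fixed, on which the loupe leans; origin under its centre
- vial: brown vial, 32 mm diameter, 62 mm high, loose, upright; origin under its centre; not to be moved
- sample_cup: screw-cap sample cup, 60 mm diameter, 64 mm high, loose, upright; origin under its centre; not to be moved
- syringe: syringe, 28 x 159 x 17 mm, loose, lying; origin under its centre; not to be moved

How it is judged:
By the outcome, as a careful person would: the job done as asked, in the order asked, and still so for the second after the job is handed in, while the arm keeps its last pose, push and grip.
It also fails if it takes over 61 s, if anything falls off the work surface, if the arm or the gripper's body presses on something with over 40 N, if the wrist force passes 120 N, or if a joint passes its speed limit or range.

## Working session

There is one attempt and no reset: what is moved stays moved. The work goes in short steps, Python scripts to look and compute and a tool call to move; the robot and the scene stay as the last step left them, time stands still between calls to the robot, and variables do not carry over. Pictures are saved under pics/ and viewed, about 8 in all and at most 12, crops included, and the job is handed in when it is done.

Besides the shell and the picture viewer there is one more tool, called after ">>>" by a JSON object that holds its "name" and its "arguments", one argument or row to a line. step_arm: Moves the arm, as the interface text tells. Its arguments: {"type":"object","properties":{"plan":{"type":"string"},"grip_force":{"type":"number"}},"required":["plan"]}

```bash
ls; mkdir -p pics; cat > h.py <<'E'
import numpy as np, cv2
from scipy.spatial.transform import Rotation as R
from rig import readout,cams,workorder,spotter,ctrl
def cam(n):
    i=cams.camera_info(n); f=192/np.tan(np.radians(i['vfov'])/2)
    return f,i['cx'],i['cy'],cv2.Rodrigues(np.array(i['rvec'],float))[0],np.array(i['tvec'],float).ravel()
def cloud(n,d):
    f,cx,cy,Rm,t=cam(n); v,u=np.mgrid[:384,:512]
    P=np.stack([(u-cx)/f*d,(v-cy)/f*d,d],-1)
    W=(P-t)@Rm; W[d<=0]=np.nan
    return W
def proj(n,X):
    f,cx,cy,Rm,t=cam(n); p=np.asarray(X,float)@Rm.T+t
    return np.stack([cx+f*p[...,0]/p[...,2],cy+f*p[...,1]/p[...,2]],-1)
def save(n,img): cv2.imwrite('pics/'+n+'.png',img[...,::-1])
E
python3 - <<'E'
from h import *
s=readout.sense();print(s)
print(ctrl.hold_point_z)
ims=[]
for n in('side','top'):
    im,d=cams.capture(n); np.savez(n+'0.npz',im=im,d=d); W=cloud(n,d)
    print(n,cams.camera_info(n))
    c=im.copy()
    for t in ['blade_mid','narrow_blade_mid','easel','stand','focus_collar','lens','tape','vial','sample_cup','syringe']:
        for r in spotter.regions_of(n,t)[:2]:
            m=r['pixels']; w=W[m]; w=w[~np.isnan(w[:,0])]
            print(t,round(r['conf'],2),np.round(r['extent']),m.sum(),np.round(np.median(w,0)) if len(w) else None,np.round(np.percentile(w,[3,97],axis=0)).tolist() if len(w) else'')
    save(n+'0',cv2.resize(im,(800,600)))
E
```

```text
pics
{'time_s': 0.0, 'joints': array([ 8.98618376e-01,  3.13473394e-01,  1.49842566e+00, -1.46245210e-05,
        1.33099879e+00, -2.23415549e-01]), 'dq': array([-2.13884429e-03, -1.82646993e-05, -7.09434651e-04,  1.95786946e-03,
       -2.72250479e-04,  2.15922759e-04]), 'tau': array([ 6.40170420e-04, -4.12262571e+01, -2.59749752e+01, -1.27526141e-04,
        4.01807134e-03,  3.67183088e-05]), 'eef_pos': array([227.63211695, 472.80395336, 230.72740573]), 'ee_rot': array([-2.76159398e-04,  2.22501373e-01,  9.74932158e-01, -5.91326472e-04]), 'force': array([ 0.09346995, -0.95614996,  0.82080924]), 'wrist_torque': array([-0.03699578,  0.03049491,  0.03086538]), 'grip_width': 1.0026049139357762}
18.700000000000003
side {'vfov': 56.620426895349986, 'cx': 259.062993322428, 'cy': 193.15274236928323, 'rvec': array([ 0.23547524, -2.63015705,  1.51143365]), 'tvec': array([635.44635929, 134.62947203, 971.53079178])}
blade_mid 0.84 [295. 270.  24.  20.] 258 [516. 251.  44.] [[493.0, 219.0, 30.0], [540.0, 273.0, 49.0]]
narrow_blade_mid 0.64 [316. 300.  23.  11.] 203 [461. 324.  43.] [[442.0, 306
[... 1581 characters left out ...]
92 [181. 240.  55.  48.] 1019 [490. 291.  30.] [[425.0, 211.0, 7.0], [564.0, 364.0, 47.0]]
stand 0.79 [279. 207.  42.  63.] 1761 [590. -44.   9.] [[509.0, -105.0, 1.0], [676.0, 17.0, 36.0]]
stand 0.49 [193. 230.  18.  13.] 202 [518. 247.  43.] [[496.0, 225.0, 29.0], [541.0, 270.0, 52.0]]
lens 0.7 [344. 225.  34.  45.] 476 [ 565. -273.   32.] [[469.0, -313.0, 11.0], [602.0, -213.0, 43.0]]
tape 0.7 [356. 203.  31.  26.] 271 [ 620. -331.   24.] [[566.0, -353.0, -1.0], [650.0, -254.0, 30.0]]
sample_cup 0.6 [213. 152.  18.  24.] 281 [777. 171.  64.] [[753.0, 147.0, 10.0], [807.0, 197.0, 71.0]]
syringe 0.55 [315. 159.  42.  20.] 153 [ 758. -167.   10.] [[730.0, -230.0, 1.0], [785.0, -112.0, 18.0]]
```

```bash
python3 - <<'E'
from h import *
a=np.load('side0.npz')['im'];b=np.load('top0.npz')['im']
up=lambda i:cv2.resize(i,(800,600),interpolation=cv2.INTER_CUBIC)
save('s1',up(a[140:350,170:450])); save('t1',up(b[130:310,150:390]))
E
```

```text
(no output)
```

View pics/s1.png

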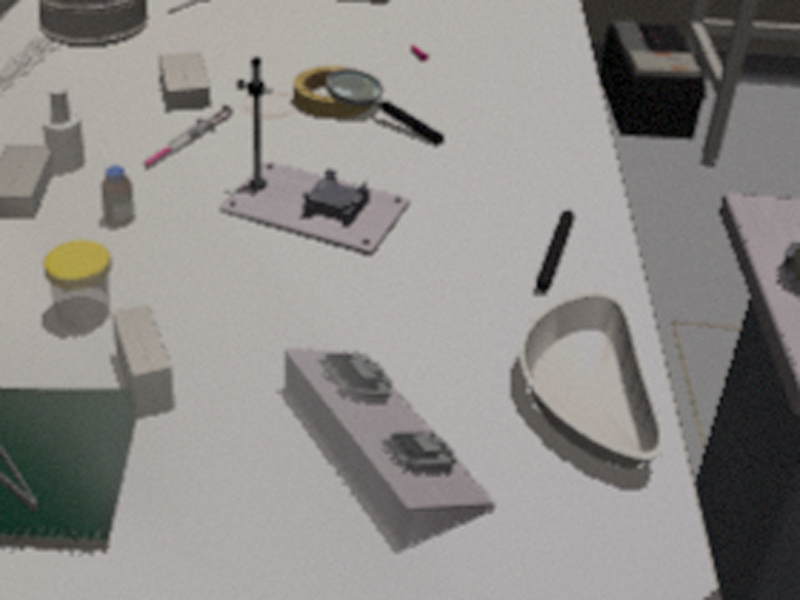

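View pics/t1.png

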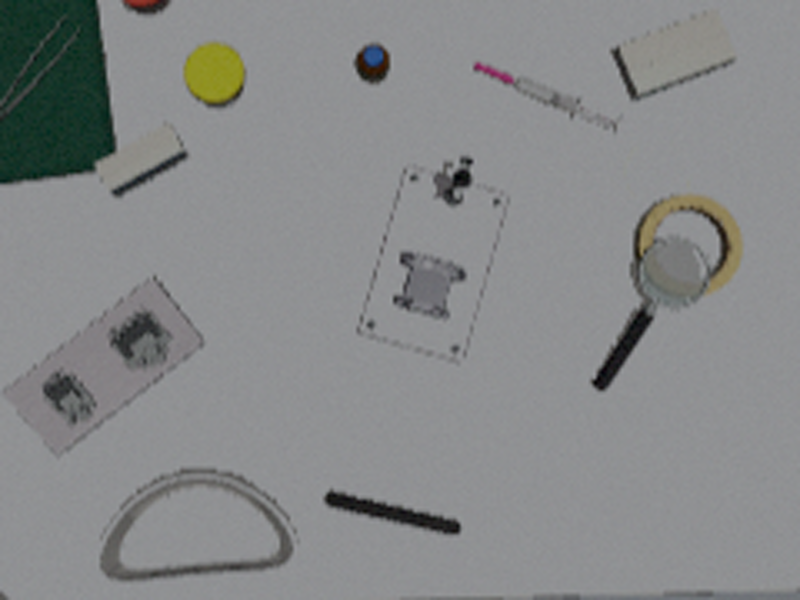

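```bash
cat > fit.py <<'E'
from h import *
def rect(P):
    (c,s,a)=cv2.minAreaRect(P.astype(np.float32)); return np.round(c,1),np.round(s,1),round(a,2)
def ptsin(W,lo,hi):
    w=W.reshape(-1,3); k=np.all((w>lo)&(w<hi),1); return w[k]
def main():
  for n in('side','top'):
    d=np.load(n+'0.npz')['d']; W=cloud(n,d)
    t=ptsin(W,[430,60,-20],[620,150,20]); A=np.c_[t[:,:2],np.ones(len(t))]; k=np.linalg.lstsq(A,t[:,2],rcond=None)[0]
    print(n,'table plane',k, 'at easel,stand,loupe',[np.dot(k,[*p,1]).round(2) for p in((490,290),(590,-44),(560,-270))],'sd',np.std(t[:,2]-A@k))
    b=ptsin(W,[480,-130,4.5],[700,40,12]); print('stand',len(b),rect(b[:,:2]),b.mean(0).round(1))
    p=ptsin(W,[480,-130,17],[640,40,60]); print('nest',len(p),rect(p[:,:2]),p.mean(0).round(1), np.percentile(p[:,2],[10,50,90]))
    r=ptsin(W,[600,-130,50],[720,40,200]); print('rod',len(r),r.mean(0).round(1),np.percentile(r[:,2],[5,95]))
    e=ptsin(W,[400,190,6],[590,390,70])
    # robust plane for the sheet
    q=e.copy()
    for i in range(15):
        A=np.c_[q[:,:2],np.ones(len(q))];k=np.linalg.lstsq(A,q[:,2],rcond=None)[0]
        res=e[:,2]-np.c_[e[:,:2],np.ones(len(e))]@k; q=e[np.abs(res+1)<4]
    print('easel slope deg',np.degrees(np.arctan(np.hypot(*k[:2]))),'up dir',np.degrees(np.arctan2(k[1],k[0])),len(q),rect(q[:,:2]))
    bl=e[(res>6)]; 
    print('blades',len(bl)); 
    sel=bl[(np.hypot(bl[:,0]-517,bl[:,1]-249)<42)]; print(' wide',len(sel),sel.mean(0).round(1),rect(sel[:,:2]))
    sel=bl[(np.hypot(bl[:,0]-463,bl[:,1]-322)<40)]; print(' narrow',len(sel),sel.mean(0).round(1),rect(sel[:,:2]))
    for z0,z1 in((10,16),):
        pass
    l=ptsin(W,[440,-330,8],[560,-190,40]); 
    im=np.load(n+'0.npz')['im'].reshape(-1,3); w=W.reshape(-1,3)
    dark=(im.max(1)<60)&np.all((w>[440,-330,2])&(w<[580,-190,45]),1); h=w[dark]; print('handle',len(h),h.mean(0).round(1),rect(h[:,:2]))
    if len(h)>5:
        v=np.linalg.svd(h-h.mean(0))[2][0]; print(' dir',v.round(3))
main()
E
python3 fit.py
```

```text
side table plane [-2.78876799e-04  1.72562925e-04  5.34923727e-01] at easel,stand,loupe [np.float64(0.45), np.float64(0.36), np.float64(0.33)] sd 1.0866454593871928
stand 878 (array([587.6, -46.1]), array([115.5, 177.3]), 72.63) [588.3 -35.8   8.4]
nest 219 (array([563.4, -36.8]), array([62.5, 55. ]), 70.78) [564.8 -34.   26.3] [20.89924615 26.46437614 31.70855624]
rod 135 [656.2 -65.8 115.5] [ 58.55885228 161.51395311]
easel slope deg 14.251330196101991 up dir 35.91328547292523 375 (array([490.3, 284.3]), array([ 80.5, 184. ]), 36.77)
blades 1348
 wide 478 [522.2 258.8  40.4] (array([521.6, 255.7]), array([69. , 71.6]), 8.68)
 narrow 526 [469.1 330.5  38.8] (array([468.8, 327.2]), array([65.8, 71. ]), 74.84)
handle 107 [ 509.8 -234.8   19.5] (array([ 512.3, -241.7]), array([ 34.3, 128.8]), 66.5)
 dir [-0.889  0.441 -0.125]
top table plane [-0.00376528 -0.0037652   2.98752214] at easel,stand,loupe [np.float64(0.05), np.float64(0.93), np.float64(1.9)] sd 3.4551750425979217
stand 1192 (array([589.7, -44. ]), array([166.9, 220.4]), 88.79) [593.5 -44.4   8. ]
nest 259 (array([565.3, -32.9]), array([ 93.6, 110.6]), 78.26) [566.6 -37.   26.9] [21.28249111 26.81351475 32.84816947]
rod 43 [657.9 -65.3 141.7] [126.82881663 165.9554432 ]
easel slope deg 24.584519836755117 up dir 36.343017702077354 643 (array([483.6, 290.8]), array([ 89. , 201.6]), 36.87)
blades 533
 wide 243 [517.1 248.9  41.3] (array([517.5, 251.6]), array([71.4, 72.1]), 67.61)
 narrow 194 [463.1 320.8  39.3] (array([464.6, 323.3]), array([65.7, 76.3]), 43.11)
handle 113 [ 497.4 -230.6   19.4] (array([ 497.8, -231.6]), array([14.2, 90.9]), 56.0)
 dir [-0.814  0.552 -0.18 ]
```

```bash
cat > edge.py <<'E'
from h import *
from scipy.optimize import differential_evolution as DE
from scipy.ndimage import map_coordinates
def grad(n,tag='0'):
    im=np.load(n+tag+'.npz')['im'].astype(np.float32)
    g=sum(np.hypot(cv2.Sobel(im[...,c],5,1,0),cv2.Sobel(im[...,c],5,0,1)) for c in range(3))
    return np.minimum(cv2.GaussianBlur(g,(0,0),0.8),150)
def lines(C,m=60):
    C=np.asarray(C,float); return np.concatenate([C[i]+(C[(i+1)%len(C)]-C[i])*np.linspace(0,1,m)[:,None] for i in range(len(C))])
def place(P,x,y,yaw,z=0): return P@R.from_euler('z',yaw,degrees=True).as_matrix().T+[x,y,z]
def fit(P,g0,span,cams_=('side','top'),tag='0'):
    G={n:grad(n,tag) for n in cams_}
    def f(q):
        s=0
        for n in cams_:
            uv=proj(n,place(P,*q)); s-=map_coordinates(G[n],[uv[:,1],uv[:,0]],order=1).mean()
        return s
    r=DE(f,[(a-b,a+b) for a,b in zip(g0,span)],seed=1,maxiter=60,tol=1e-6,popsize=20)
    return r.x.round(2),round(r.fun,1)
if __name__=='__main__':
    base=lines([[-89,-55,8],[89,-55,8],[89,55,8],[-89,55,8]])
    s=np.radians(25)
    for c in (('side',),('top',),('side','top')):
        print(c,'stand base centre',fit(base,(588,-45,-17.5),(10,10,4),c))
        for L in (80,80*np.cos(s)):
            h=L*np.tan(s); e=lines([[-L/2,-92,46-h],[L/2,-92,46],[L/2,92,46],[-L/2,92,46-h]])
            print('  easel',round(L),fit(e,(489,288,36.5),(12,12,4),c))
E
python3 edge.py
```

```text
('side',) stand base centre (array([590.7 , -48.69, -17.3 ]), np.float64(-150.0))
  easel 80 (array([491.69, 283.07,  36.39]), np.float64(-150.0))Traceback (most recent call last):
  File "edge.py", line 27, in <module>
    print('  easel',round(L),fit(e,(489,288,36.5),(12,12,4),c))
                             ~~~^^^^^^^^^^^^^^^^^^^^^^^^^^^^^^
  File "edge.py", line 18, in fit
    r=DE(f,[(a-b,a+b) for a,b in zip(g0,span)],seed=1,maxiter=60,tol=1e-6,popsize=20)
    return fun(*args, **kwargs)
    ret = solver.solve()
    next(self)
    ~~~~^^^^^^
    energy = self.func(parameters)
    return self.f(x, *self.args)
           ~~~~~~^^^^^^^^^^^^^^^
  File "edge.py", line 16, in f
    uv=proj(n,place(P,*q)); s-=map_coordinates(G[n],[uv[:,1],uv[:,0]],order=1).mean()
  File "h.py", line 13, in proj
    f,cx,cy,Rm,t=cam(n); p=np.asarray(X,float)@Rm.T+t
                 ~~~^^^
  File "h.py", line 5, in cam
    i=cams.camera_info(n); f=192/np.tan(np.radians(i['vfov'])/2)
ValueError: time passes only in moves, steps and waits
```

```bash
sed -i 's/^def cam(n)/from functools import lru_cache\n@lru_cache\ndef cam(n)/' h.py; sed -i 's/,150)$/,600)/; s/(0,0),0.8/(0,0),1.0/' edge.py; python3 edge.py
```

```text
('side',) stand base centre (array([588.37, -42.17, -17.59]), np.float64(-468.0))
  easel 80 (array([491.72, 283.48,  36.91]), np.float64(-381.4))
  easel 73 (array([493.14, 285.72,  37.55]), np.float64(-346.6))
('top',) stand base centre (array([589.17, -44.49, -19.4 ]), np.float64(-218.8))
  easel 80 (array([491.36, 285.05,  36.42]), np.float64(-190.6))
  easel 73 (array([486.72, 281.15,  37.13]), np.float64(-169.2))
('side', 'top') stand base centre (array([588.38, -43.03, -17.56]), np.float64(-684.7))
  easel 80 (array([491.49, 283.85,  36.95]), np.float64(-569.3))
  easel 73 (array([493.33, 285.86,  37.58]), np.float64(-511.6))
```

```bash
python3 - <<'E'
from h import *
from edge import *
M=R.from_euler('ZY',[36.9,-25],degrees=True).as_matrix()  # sheet axes
O=np.array([491.5,284,27.35])
s=np.radians(25)
for n in('side','top'):
    d=np.load(n+'0.npz')['d']; q=(cloud(n,d)-O)@M; q=q.reshape(-1,3)
    k=(abs(q[:,0])<50)&(abs(q[:,1])<92)&(abs(q[:,2])<30); q=q[k]
    f=q[(abs(q[:,1])<18)]; print(n,'sheet n med',np.median(f[:,2]).round(2))
    for y0,w in((-45,25),(45,17)):
        b=q[(abs(q[:,1]-y0)<40)&(q[:,2]>5)]
        print(' blade',y0,len(b),'med',np.median(b,0).round(1),'p5/95',np.percentile(b,[4,96],axis=0).round(1).tolist())
        c=b[abs(b[:,1]-y0)<20]; h,e=np.histogram(c[:,0],np.arange(-44,48,4)); print('  ',list(zip(e[:-1].astype(int).tolist(),h.tolist(),[np.median(c[(c[:,0]>=a)&(c[:,0]<a+4),2]).round(0) if x else 0 for a,x in zip(e,h)])))
E
python3 - <<'E'
import sys;sys.path.insert(0,'.')
import os;os.chdir('.')
from edge import *
a=np.load('side0.npz')['im'];b=np.load('top0.npz')['im']
M=R.from_euler('ZY',[36.9,-25],degrees=True).as_matrix();O=np.array([491.5,284,27.35])
def draw(n,im,box,k):
    x0,y0,x1,y1=box; c=cv2.resize(im[y0:y1,x0:x1],None,fx=k,fy=k,interpolation=cv2.INTER_CUBIC)
    def poly(P,col): cv2.polylines(c,[np.round(((proj(n,P)-[x0,y0]+.5)*k)*8).astype(int)],True,col,1,cv2.LINE_AA,3)
    poly(np.array([[-18,-70,12],[18,-70,12],[18,-20,12],[-18,-20,12]])@M.T+O,(255,0,0))
    poly(np.array([[-44.1,-92,0],[44.1,-92,0],[44.1,92,0],[-44.1,92,0]])@M.T+O,(0,0,255))
    S=R.from_euler('z',-17.6,degrees=True).as_matrix()
    poly(np.array([[-89,-55,8],[89,-55,8],[89,55,8],[-89,55,8]])@S.T+[588.5,-43.5,0],(0,0,255))
    poly(np.array([[-18,-25,26],[18,-25,26],[18,25,26],[-18,25,26]])@S.T+[565.6,-36.2,0],(255,0,0))
    return cv2.resize(c,(400,300))
g=[draw('side',a,(262,250,346,313),5),draw('side',a,(240,165,320,225),5),draw('top',b,(145,205,225,265),5),draw('top',b,(245,175,325,235),5)]
save('fit1',np.vstack([np.hstack(g[:2]),np.hstack(g[2:])]))
E
```

```text
side sheet n med 0.13
 blade -45 273 med [  7.4 -38.4  14.4] p5/95 [[-18.2, -64.8, 7.6], [25.7, -20.2, 19.3]]
   [(-44, 0, 0), (-40, 0, 0), (-36, 0, 0), (-32, 0, 0), (-28, 4, np.float64(14.0)), (-24, 4, np.float64(14.0)), (-20, 8, np.float64(16.0)), (-16, 9, np.float64(17.0)), (-12, 17, np.float64(18.0)), (-8, 15, np.float64(17.0)), (-4, 13, np.float64(17.0)), (0, 12, np.float64(17.0)), (4, 20, np.float64(16.0)), (8, 14, np.float64(16.0)), (12, 15, np.float64(15.0)), (16, 31, np.float64(13.0)), (20, 28, np.float64(10.0)), (24, 18, np.float64(9.0)), (28, 1, np.float64(9.0)), (32, 0, 0), (36, 0, 0), (40, 0, 0)]
 blade 45 238 med [ 6.7 50.  13.7] p5/95 [[-21.5, 34.1, 8.0], [26.1, 61.9, 18.9]]
   [(-44, 0, 0), (-40, 0, 0), (-36, 0, 0), (-32, 1, np.float64(13.0)), (-28, 5, np.float64(12.0)), (-24, 7, np.float64(14.0)), (-20, 11, np.float64(13.0)), (-16, 15, np.float64(12.0)), (-12, 14, np.float64(17.0)), (-8, 19, np.float64(17.0)), (-4, 18, np.float64(16.0)), (0, 15, np.float64(16.0)), (4, 22, np.float64(15.0)), (8, 12, np.float64(15.0)), (12, 22, np.float64(15.0)), (16, 34, np.float64(11
[... 686 characters left out ...]
(11.0)), (28, 5, np.float64(8.0)), (32, 1, np.float64(7.0)), (36, 0, 0), (40, 0, 0)]
 blade 45 162 med [ 4.5 45.9 12.4] p5/95 [[-22.5, 28.7, 5.7], [28.7, 68.6, 19.6]]
   [(-44, 0, 0), (-40, 0, 0), (-36, 0, 0), (-32, 0, 0), (-28, 2, np.float64(11.0)), (-24, 5, np.float64(10.0)), (-20, 5, np.float64(13.0)), (-16, 13, np.float64(12.0)), (-12, 9, np.float64(18.0)), (-8, 15, np.float64(15.0)), (-4, 13, np.float64(13.0)), (0, 9, np.float64(14.0)), (4, 11, np.float64(14.0)), (8, 14, np.float64(14.0)), (12, 13, np.float64(14.0)), (16, 12, np.float64(13.0)), (20, 11, np.float64(12.0)), (24, 8, np.float64(9.0)), (28, 5, np.float64(11.0)), (32, 1, np.float64(6.0)), (36, 0, 0), (40, 1, np.float64(7.0))]
```

View pics/fit1.png

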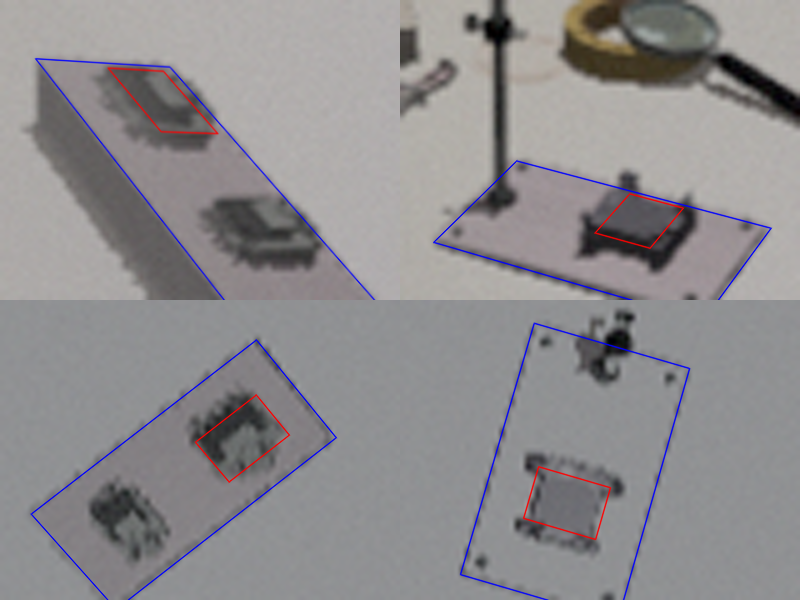

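```bash
cat > mv.py <<'E'
# python3 mv.py  -> helper: rows from commanded pose (x,y,z mm; yawy = world angle of tool y, deg)
import json,sys,numpy as np
def cur(): return json.load(open('cmd.json'))
def go(x,y,z,a,commit=True):
    c=cur(); d=np.array([x,y,z])-c[:3]; t=np.radians(c[3])
    ty=np.array([np.cos(t),np.sin(t),0]); tz=np.array([0,0,-1.]); tx=np.cross(ty,tz)
    tw=-((a-c[3]+180)%360-180)
    r=[d@tx/10,d@ty/10,d@tz/10,tw]
    print('row: %.2f %.2f %.2f %.1f'%tuple(r),'rows needed ~',int(np.ceil(max(np.linalg.norm(d)/50,abs(tw)/8.59))))
    if commit: json.dump([x,y,z,a],open('cmd.json','w'))
E
python3 - <<'E'
from h import *; import json
from mv import *
q=readout.sense()['ee_rot'];Rm=R.from_quat(q,scalar_first=True).as_matrix()
ay=np.degrees(np.arctan2(Rm[1,1],Rm[0,1])); print(ay,readout.sense()['time_s'])
json.dump([227.8,473.0,231.3,round(ay,2)],open('cmd.json','w'))
M=R.from_euler('ZY',[36.9,-25],degrees=True).as_matrix();O=np.array([491.5,284,27.35])
P=O+M@[1,-44.5,9]; print(P, 'sheet z',(O+M@[1,-44.5,0])[2])
go(*P[:2].round(),120,126.9)
E
```

```text
64.28722212025328 1.1
[515.9018084  246.67446126  35.92938835] sheet z 27.772618261740703
row: -35.77 -7.86 11.13 -62.6 rows needed ~ 8
```

>>> {"name": "step_arm", "arguments": {
  "plan": "-35.8 -7.9 11.1 -62.6 80; -35.8 -7.9 11.1 -62.6 80; -35.8 -7.9 11.1 -62.6 80; -35.8 -7.9 11.1 -62.6 80; -35.8 -7.9 11.1 -62.6 80; -35.8 -7.9 11.1 -62.6 80; -35.8 -7.9 11.1 -62.6 80; -35.8 -7.9 11.1 -62.6 80; -35.8 -7.9 11.1 -62.6 80; -35.8 -7.9 11.1 -62.6 80",
  "grip_force": 25
}}

```text
time_s: 2.1
eef_pos: [516.6, 245.5, 119.6]
ee_rot: [-0.001, -0.315, 0.949, 0.0]
force: [-0.6, 0.3, -0.2]
grip_width: 0.799
```

```bash
python3 - <<'E'
from h import *
s=readout.sense();print(s['time_s'],s['eef_pos'],s['force'],s['grip_width'],s['joints'])
Rm=R.from_quat(s['ee_rot'],scalar_first=True).as_matrix();print(np.degrees(np.arctan2(Rm[1,1],Rm[0,1])),Rm[:,2])
g=[]
for n in('side','top'):
    im,d=cams.capture(n); np.savez(n+'1.npz',im=im,d=d); W=cloud(n,d)
    q=(W-s['eef_pos'])@Rm   # tool frame
    k=(abs(q[...,0])<25)&(abs(q[...,1])<65)&(q[...,2]>-60)&(q[...,2]<25)
    p=q[k]; print(n,len(p),'tool frame z max',np.percentile(p[:,2],[90,97,100]),'x',np.percentile(p[:,0],[3,97]),'y',np.percentile(p[:,1],[3,97]))
    tip=p[p[:,2]>-25]; print(' neg finger x,y',np.percentile(tip[tip[:,1]<0],[5,50,95],axis=0).round(1).tolist() if (tip[:,1]<0).any() else '', ' pos',np.percentile(tip[tip[:,1]>0],[5,50,95],axis=0).round(1).tolist())
    u,v=proj(n,s['eef_pos']).astype(int); c=im[max(v-60,0):v+60,max(u-80,0):u+80].copy(); g.append(cv2.resize(c,(400,300),interpolation=cv2.INTER_CUBIC)); print(u,v)
save('g1',np.hstack(g))
E
```

```text
2.1 [516.62931276 245.46684414 119.57578941] [-0.56738788  0.33412018 -0.23573674] 0.7993253097385055 [ 2.38766903e-01  5.21692619e-01  1.49595196e+00  7.71729077e-05
  1.12518695e+00 -1.97233429e+00]
126.68484055282805 [-1.22019236e-03 -2.25337122e-04 -9.99999230e-01]
side 361 tool frame z max [-15.09315444 -10.2368804   -8.15736521] x [-10.6733407   11.41978782] y [-47.14947391  50.58415779]
 neg finger x,y [[-9.4, -39.3, -23.9], [-1.8, -33.0, -17.0], [11.1, -31.5, -9.0]]  pos [[-9.7, 36.9, -23.9], [-4.7, 43.6, -19.3], [7.2, 49.8, -9.4]]
296 242
top 3 tool frame z max [-51.91765582 -51.44138072 -51.23726282] x [10.61155154 12.06214754] y [-45.84041948  64.81640818]Traceback (most recent call last):
  File "<stdin>", line 10, in <module>
    return _quantile_unchecked(
        a, q, axis, out, overwrite_input, method, keepdims, weights)
    return _ureduce(a,
                    func=_quantile_ureduce_func,
    ...<5 lines>...
                    overwrite_input=overwrite_input,
                    method=method)
    r = func(a, **kwargs)
    result = _quantile(arr,
                       quantiles=q,
    ...<2 lines>...
                       out=out,
                       weights=wgt)
    slices_having_nans = np.isnan(arr[-1, ...])
                                  ~~~^^^^^^^^^
IndexError: index -1 is out of bounds for axis 0 with size 0
```

```bash
python3 - <<'E'
from h import *
s=readout.sense();print(s['time_s'],s['eef_pos'],s['dq'].round(3),s['grip_width'])
im,d=cams.capture('top')
s=readout.sense();print(s['time_s'],s['eef_pos'],s['dq'].round(3),s['grip_width'])
np.savez('top1.npz',im=im,d=d)
Rm=R.from_quat(s['ee_rot'],scalar_first=True).as_matrix();W=cloud('top',d);q=(W-s['eef_pos'])@Rm
k=(abs(q[...,0])<60)&(abs(q[...,1])<80)&(q[...,2]>-200)&(q[...,2]<-20);print(k.sum(),np.nanpercentile(q[k],[2,50,98],axis=0).round(0))
a=np.load('side1.npz')['im'];save('g1',np.hstack([cv2.resize(a[200:290,236:356],(400,300),interpolation=2),cv2.resize(im[180:270,140:260],(400,300),interpolation=2)]))
E
```

```text
2.2 [515.41361969 247.28847462 120.64883542] [ 0.019 -0.015  0.003 -0.    -0.002 -0.006] 0.8033463244181951
2.25 [515.25891843 247.62070646 120.88048828] [ 0.009 -0.008  0.003 -0.    -0.    -0.008] 0.8031290322340509
45 [[  -9.  -66. -146.]
 [  10.  -59. -109.]
 [  34.   67.  -58.]]
```

View pics/g1.png

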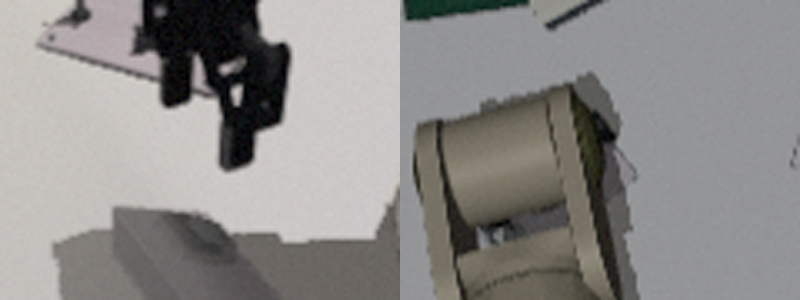

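>>> {"name": "step_arm", "arguments": {
  "plan": "0 -0.15 4 0 70; 0 -0.15 7 0 70; 0 -0.15 7 0 70; 0 -0.15 7 0 70; 0 -0.15 7 0 70"
}}

```text
time_s: 2.75
eef_pos: [517.7, 246.1, 52.5]
ee_rot: [0.002, -0.317, 0.949, -0.0]
force: [-0.3, 1.4, 0.6]
grip_width: 0.701
```

```bash
python3 - <<'E'
from h import *
for i in range(2):
    s=readout.sense();print(s['time_s'],s['eef_pos'],s['dq'].round(3),s['grip_width'],s['force'])
    if i==0: im,d=cams.capture('side')
np.savez('side2.npz',im=im,d=d)
Rm=R.from_quat(s['ee_rot'],scalar_first=True).as_matrix();W=cloud('side',d);q=(W-s['eef_pos'])@Rm
k=(abs(q[...,0])<20)&(abs(q[...,1])<60)&(q[...,2]>-45)&(q[...,2]<2)
dark=im.max(-1)<60
p=q[k&dark];print(len(p));a=p[p[:,1]<0];b=p[p[:,1]>0]
for z in(a,b):print(np.percentile(z,[3,50,97],axis=0).round(1).tolist(), z[:,2].max())
save('g2',cv2.resize(im[195:315,230:390],(800,600),interpolation=2))
E
```

```text
2.75 [517.72531745 246.10128689  52.48463423] [-0.006  0.001  0.002 -0.002 -0.007 -0.002] 0.7006510408560276 [-0.28453392  1.44339054  0.55363845]
2.8 [517.74909984 245.93060021  52.34745328] [-0.005  0.006  0.005 -0.003 -0.006  0.   ] 0.6997439931108071 [-0.88529062  0.94113322  0.87729808]
167
[[-9.0, -31.0, -43.8], [-0.4, -28.4, -30.3], [9.4, -26.5, -11.5]] -10.500480896789421
[[-9.4, 32.2, -42.5], [-4.5, 43.3, -27.2], [5.9, 46.2, -14.7]] -10.124472123132879
```

View pics/g2.png

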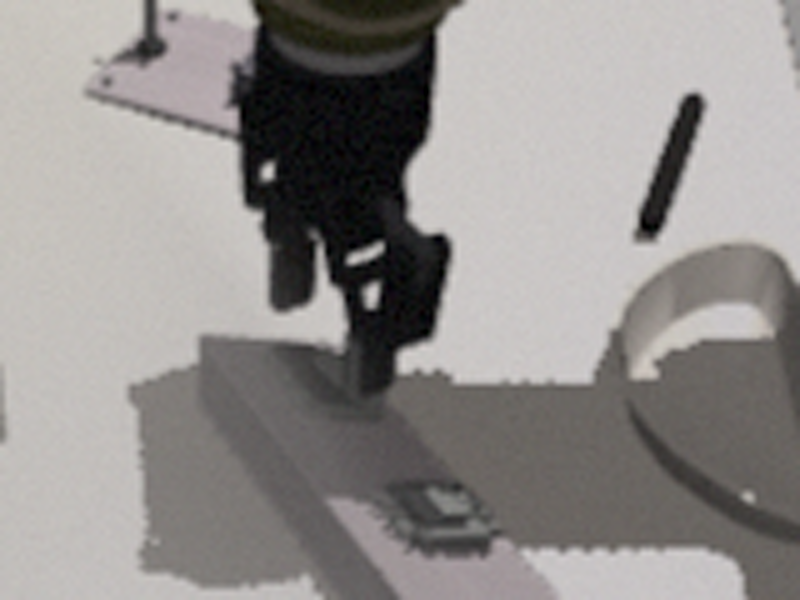

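>>> {"name": "step_arm", "arguments": {
  "plan": "0 0 1.2 0 70; 0 0 1.6 0 70; 0 0 1.8 0 70; 0 0 1.8 0 70; 0 0 1.8 0 70"
}}

```text
time_s: 3.3
eef_pos: [517.1, 245.3, 32.4]
ee_rot: [0.0, -0.316, 0.949, -0.0]
force: [1.1, 0.0, -0.7]
grip_width: 0.697
```

>>> {"name": "step_arm", "arguments": {
  "plan": "0 0 0.2 0 70; 0 0 0.2 0 62; 0 0 0.2 0 55; 0 0 0.2 0 50; 0 0 0.2 0 50; 0 0 0.2 0 50; 0 0 0.2 0 50",
  "grip_force": 40
}}

```text
time_s: 4.0
eef_pos: [517.0, 245.3, 30.5]
ee_rot: [-0.0, -0.316, 0.949, -0.0]
force: [-2.6, -1.1, 5.6]
grip_width: 0.568
```

>>> {"name": "step_arm", "arguments": {
  "plan": "0 0 -0.5 0 50; 0 0 -2 0 50; 0 0 -5 0 50; 0 0 -9 0 50; 0 0 -12 0 50; 0 0 -12 0 50; 0 0 -12 0 50"
}}

```text
time_s: 4.7
eef_pos: [516.9, 245.3, 150.2]
ee_rot: [0.0, -0.316, 0.949, 0.0]
force: [0.1, -0.5, -1.0]
grip_width: 0.565
```

```bash
python3 - <<'E'
from h import *
s=readout.sense();print(s['time_s'],s['eef_pos'],s['grip_width'],s['force'])
im,d=cams.capture('side'); np.savez('side3.npz',im=im,d=d)
save('g3',cv2.resize(im[165:285,230:390],(800,600),interpolation=2))
s=readout.sense();Rm=R.from_quat(s['ee_rot'],scalar_first=True).as_matrix();W=cloud('side',d);q=(W-s['eef_pos'])@Rm
k=(abs(q[...,0])<45)&(abs(q[...,1])<35)&(q[...,2]>-45)&(q[...,2]<30)&(im.max(-1)>60);p=q[k]
print(len(p))
for a in range(-40,44,5):
    z=p[(p[:,0]>=a)&(p[:,0]<a+5)]
    if len(z)>2: print(a,len(z),np.percentile(z[:,2],[5,50,95]).round(1),np.percentile(z[:,1],[5,95]).round(1))
E
```

```text
4.7 [516.94557121 245.31117415 150.24303353] 0.5653842247579324 [ 0.0914818  -0.54970451 -0.99582776]
87
-25 23 [-17.8 -16.5 -15.4] [-17.6  21.2]
-20 16 [-16.8 -14.6 -12.3] [-16.8  21.3]
-15 11 [-15.6 -12.5  -9.7] [19.8 31. ]
-10 5 [-37.6 -22.2  -6.6] [27.9 32.3]
-5 3 [-14.2  -6.4  -6.3] [ 6.8 32.8]
0 8 [-14.8 -14.   -4.8] [-13.5  32.2]
5 5 [-13.  -11.1  -5.2] [-20.2  24.5]
10 13 [-30.7 -15.7  -4.4] [-24.1   4.8]
```

View pics/g3.png

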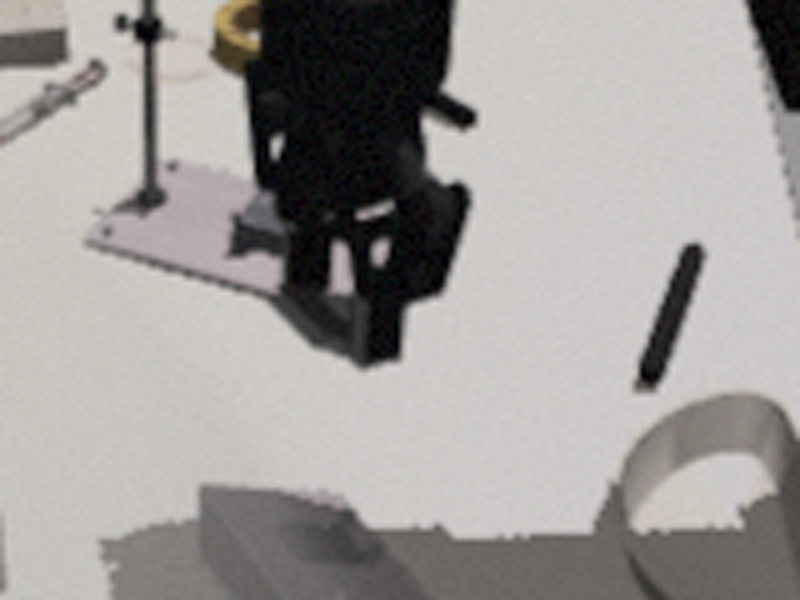

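```bash
python3 - <<'E'
from mv import *
json.dump([516.9,245.6,150,126.9],open('cmd.json','w'))
go(566.4,-36.1,110,72.4)
E
```

```text
row: 12.96 -25.50 4.00 54.5 rows needed ~ 7
```

>>> {"name": "step_arm", "arguments": {
  "plan": "1.3 -2.6 0.4 5.5 50; 3.2 -6.4 1 13.6 50; 5.2 -10.2 1.6 21.8 50; 7.1 -14 2.2 30 50; 9 -17.8 2.8 38 50; 10.8 -21.2 3.3 45.3 50; 12.2 -24 3.8 51.2 50; 12.96 -25.5 4 54.5 50; 12.96 -25.5 4 54.5 50; 12.96 -25.5 4 54.5 50"
}}

```text
time_s: 5.75
eef_pos: [565.8, -36.0, 109.2]
ee_rot: [-0.001, 0.153, 0.988, 0.0]
force: [0.1, 0.5, -1.4]
grip_width: 0.568
```

>>> {"name": "step_arm", "arguments": {
  "plan": "0 0 0 0 50; 0 0 0 0 50; 0 0 0 0 50"
}}

```text
time_s: 6.05
eef_pos: [566.3, -35.8, 110.3]
ee_rot: [0.0, 0.152, 0.988, 0.0]
force: [0.2, 0.2, -1.0]
grip_width: 0.564
```

```bash
cat > look.py <<'E'
from h import *
import sys
tag=sys.argv[1]; NX,NY,NA=565.6,-36.2,-17.6
s=readout.sense();print(s['time_s'],s['eef_pos'],s['grip_width'],s['force'])
Rm=R.from_quat(s['ee_rot'],scalar_first=True).as_matrix();print('yaw y',np.degrees(np.arctan2(Rm[1,1],Rm[0,1])))
im,d=cams.capture('side'); np.savez('side%s.npz'%tag,im=im,d=d)
u,v=proj('side',s['eef_pos']).astype(int)
save('n'+tag,cv2.resize(im[v-60:v+60,u-80:u+80],(800,600),interpolation=2)); print('crop origin',u-80,v-60)
W=cloud('side',d);q=(W-s['eef_pos'])@Rm
k=(abs(q[...,0])<20)&(abs(q[...,1])<60)&(q[...,2]>-45)&(q[...,2]<2)
p=q[k&(im.max(-1)<60)]
for z in(p[p[:,1]<0],p[p[:,1]>0]):
    if len(z)>5: print('finger',len(z),np.percentile(z,[3,50,97],axis=0).round(1).tolist(),z[:,2].max())
p=q[(abs(q[...,0])<45)&(abs(q[...,1])<35)&(q[...,2]>-35)&(q[...,2]<15)&(im.max(-1)>60)]
for a in range(-40,44,5):
    z=p[(p[:,0]>=a)&(p[:,0]<a+5)]
    if len(z)>2: print(a,len(z),np.percentile(z[:,2],[5,50,95]).round(1),np.percentile(z[:,1],[5,95]).round(1))
E
python3 look.py 4
```

```text
6.05 [566.31581687 -35.75426507 110.34892979] 0.5637368836822626 [ 0.22812508  0.16346151 -0.97792971]
yaw y 72.46159376387536
crop origin 207 124
finger 76 [[-4.2, -28.7, -41.4], [5.4, -24.5, -24.3], [14.4, -15.7, -9.2]] -4.758507790855979
finger 90 [[-16.9, 9.1, -41.0], [8.7, 33.7, -23.9], [15.7, 38.8, -8.7]] -4.089261089056451
-20 3 [-15.  -14.7 -12.5] [18.3 19.9]
0 5 [-14.4 -10.2  -5.8] [-10.   30.1]
5 11 [-13.5 -10.1  -5.7] [-18.   30.4]
10 18 [-31.7  -7.4  -2.1] [-32.1  26.4]
15 22 [-9.3 -1.7  1.5] [-21.   26.4]
20 15 [-8.7 -0.9  5.3] [-6.9 11.8]
25 10 [0.5 3.2 5.6] [-8.  10.5]
```

View pics/n4.png

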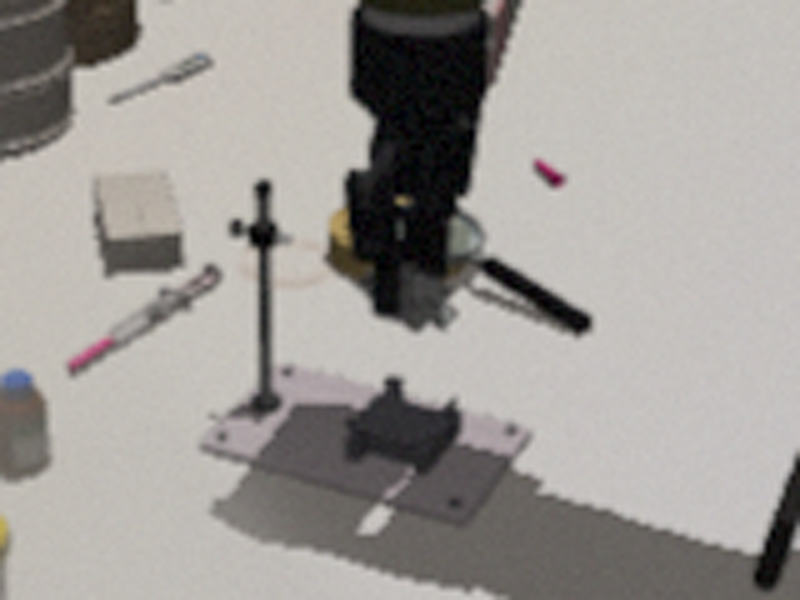

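```bash
python3 - <<'E'
from h import *
from scipy.ndimage import map_coordinates
from scipy.optimize import least_squares
S=R.from_euler('z',-17.6,degrees=True).as_matrix()
C=np.array([588.5,-43.5,0])
for n in('side','top'):
    f,cx,cy,Rm,t=cam(n); print(n,'cam pos',(-Rm.T@t).round(0))
    im=np.load(n+'0.npz')['im'].astype(float); ch=im[...,1]
    tint=im[...,0]-im[...,1]   # pinkness
    for nm,a,b,nrm in(('-x',(-89,-50),(-89,50),(-1,0)),('+x',(89,-50),(89,50),(1,0)),('-y',(-85,-55),(85,-55),(0,-1)),('+y',(-85,55),(85,55),(0,1))):
        o=np.arange(-14,15,2.)
        prof=[];pt=[]
        for e in o:
            w=np.linspace(0,1,80)[:,None]; L=np.array(a)*(1-w)+np.array(b)*w+np.array(nrm)*e
            uv=proj(n,np.c_[L,np.full(80,8)]@S.T+C)
            prof.append(np.median(map_coordinates(ch,[uv[:,1],uv[:,0]],order=1)));pt.append(np.median(map_coordinates(tint,[uv[:,1],uv[:,0]],order=1)))
        print(nm,np.round(prof).astype(int).tolist(),'pink',np.round(pt).astype(int).tolist())
# rod in side image
im=np.load('side0.npz')['im'].astype(float).max(-1)
for z in(40,60,80,100,115,155,160):
    u,v=proj('side',np.array([71,0,z])@S.T+C); r=int(round(v)); row=im[r,int(u)-8:int(u)+9]; wgt=np.clip(150-row,0,None)
    print(z,round(u,2),'rod col',round((wgt*np.arange(int(u)-8,int(u)+9)).sum()/max(wgt.sum(),1),2),row.astype(int).min())
E
```

```text
side cam pos [479. 874. 610.]
-x [146, 146, 147, 146, 140, 125, 117, 131, 157, 172, 175, 175, 175, 175, 174] pink [9, 9, 9, 9, 9, 8, 6, 4, 4, 3, 3, 3, 3, 3, 3]
+x [138, 127, 113, 109, 108, 113, 111, 127, 140, 154, 166, 171, 173, 173, 173] pink [8, 8, 7, 7, 7, 7, 7, 6, 5, 4, 3, 3, 3, 3, 3]
-y [138, 135, 132, 131, 131, 134, 142, 146, 150, 155, 161, 167, 170, 173, 174] pink [9, 9, 8, 8, 8, 8, 8, 8, 7, 6, 4, 4, 3, 3, 3]
+y [149, 148, 145, 138, 128, 112, 98, 96, 106, 126, 147, 165, 173, 174, 175] pink [9, 9, 9, 9, 8, 7, 6, 4, 3, 3, 3, 3, 3, 3, 3]
top cam pos [ 456.   37. 1545.]
-x [144, 144, 145, 145, 144, 138, 131, 130, 135, 143, 145, 145, 145, 145, 145] pink [-1, -1, -1, -1, -1, 0, 0, 0, -1, -1, -1, -1, -1, -2, -2]
+x [137, 132, 130, 128, 130, 135, 131, 129, 131, 139, 144, 145, 144, 144, 145] pink [-1, -1, -1, -1, -1, 0, 0, 0, 0, -1, -1, -1, -1, -1, -1]
-y [145, 145, 145, 145, 145, 144, 137, 129, 132, 144, 145, 145, 145, 145, 145] pink [-1, -1, -1, -1, -1, -1, 0, 0, -1, -1, -2, -2, -1, -1, -1]
+y [145, 145, 145, 145, 145, 140, 126, 125, 139, 145, 145, 146, 145, 145, 145] pink [-2, -1, -1, -1, -1, -1, 1, 0, -1, -1, -2, -1, -1, -1, -1]
40 259.65 rod col 260.55 64
60 259.6 rod col 259.51 54
80 259.55 rod col 259.51 40
100 259.49 rod col 259.44 47
115 259.45 rod col 259.38 42
155 259.34 rod col 259.2 45
160 259.33 rod col 259.16 13
```

>>> {"name": "step_arm", "arguments": {
  "plan": "0 -0.1 2 0 50; 0 -0.15 5 0 50; 0 -0.15 6.2 0 50; 0 -0.15 6.2 0 50; 0 -0.15 6.2 0 50; 0 -0.15 6.2 0 50"
}}

```text
time_s: 6.7
eef_pos: [566.7, -38.0, 49.6]
ee_rot: [0.001, 0.153, 0.988, -0.0]
force: [0.1, -0.2, -0.1]
grip_width: 0.568
```

```bash
sed -i 's/\[v-60:v+60,u-80:u+80\],(800/[v-36:v+36,u-48:u+48],(800/; s/u-80,v-60/u-48,v-36/' look.py; python3 look.py 5
```

```text
6.7 [566.66081656 -37.99889069  49.62916368] 0.5684295690619439 [ 0.1387715  -0.23173374 -0.05290418]
yaw y 72.3942616576316
crop origin 239 165
finger 65 [[-3.7, -28.2, -43.4], [4.3, -24.6, -21.8], [13.2, -9.2, -9.1]] -6.232693108317127
finger 91 [[-8.0, 7.6, -40.7], [8.2, 32.5, -20.6], [16.5, 38.7, -1.9]] 0.34197984661880376
-25 3 [-16.6 -16.5 -15.7] [ 6.7 18.8]
5 7 [-12.1 -11.3  -4.8] [-23.7   7.9]
10 26 [-30.  -11.5  -3.1] [-32.4  19.1]
15 13 [-11.5  -2.7  -1.3] [-20.9  19.4]
20 11 [-7.7 -1.7  0.5] [-12.1   8.4]
25 5 [1.2 1.5 3. ] [-8.3 -0. ]
```

View pics/n5.png

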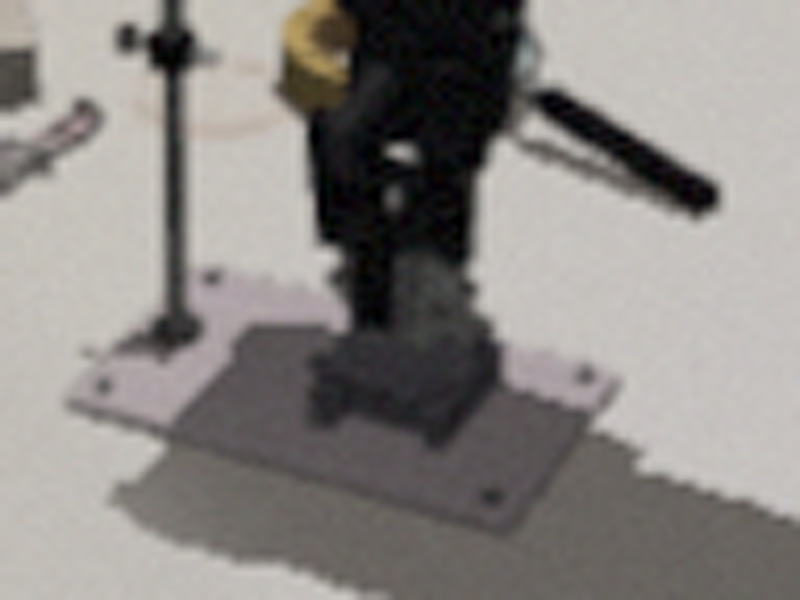

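```bash
python3 - <<'E'
from h import *
def back(n,uv,z):
    f,cx,cy,Rm,t=cam(n); r=Rm.T@np.array([(uv[0]-cx)/f,(uv[1]-cy)/f,1]); o=-Rm.T@t; return (o+r*(z-o[2])/r[2])[:2]
S=R.from_euler('z',-17.6,degrees=True).as_matrix(); C=np.array([588.9,-45,0])
def scr(n,tag,guess=None):
    im=np.load(n+tag+'.npz')['im'].astype(float).mean(-1); out=[]
    for sx in(-1,1):
        for sy in(-1,1):
            u,v=proj(n,np.array([sx*80,sy*46,8.5])@S.T+C); u0,v0=int(round(u)),int(round(v)); w=im[v0-4:v0+5,u0-4:u0+5]
            i=np.unravel_index(np.argmin(w),w.shape); vv,uu=v0-4+i[0],u0-4+i[1]
            w=im[vv-2:vv+3,uu-2:uu+3]; g=np.clip(np.median(w)-3-w,0,None); yy,xx=np.mgrid[-2:3,-2:3]
            p=(uu+(g*xx).sum()/g.sum(),vv+(g*yy).sum()/g.sum()); P=back(n,p,8.5); out.append(P)
            print(n,sx,sy,np.round(p,1),im[vv,uu].round(),P.round(1), ((np.r_[P,8.5]-C)@S)[:2].round(1))
    print('centre',np.mean(out,0).round(2)); return np.array(out)
scr('side','0');scr('top','0')
s=readout.sense();Rm=R.from_quat(s['ee_rot'],scalar_first=True).as_matrix()
for n_,P in(('tip near out',(0,38.5,-4.5)),('c1',(11,38.5,-4.5)),('c2',(-11,38.5,-4.5)),('in',(0,24.5,-4.5)),('i1',(11,24.5,-4.5)),('i2',(-11,24.5,-4.5))):
    uv=proj('side',s['eef_pos']+Rm@np.array(P)); print(n_,uv.round(1),'display',((uv-[239,165]+.5)*8.333).round())
E
```

```text
side -1 -1 [309.1 210. ] 86.0 [501.  -66.4] [-77.4 -47. ]
side -1 1 [296.9 227.6] 68.0 [529.3  33.3] [-80.5  56.6]
side 1 -1 [259.2 203.5] 49.0 [660.1 -77.5] [77.7 -9.4]
side 1 1 [250.7 211.2] 88.0 [677.9 -28.6] [79.9 42.5]
centre [592.07 -34.78]
top -1 -1 [286.1 234.3] 70.0 [501.4 -63.1] [-77.9 -43.7]
top -1 1 [260.8 227. ] 65.0 [527.7  21.4] [-78.4  44.8]
top 1 -1 [298.6 190.1] 70.0 [ 650.2 -109.9] [ 78.  -43.3]
top 1 1 [273.2 182.6] 64.0 [677.6 -24.3] [78.2 46.6]
centre [589.22 -43.97]
tip near out [281.9 206.4] display [362. 349.]
c1 [285.4 207.3] display [391. 357.]
c2 [278.5 205.4] display [334. 341.]
in [284.  204.1] display [379. 330.]
i1 [287.4 205. ] display [407. 338.]
i2 [280.6 203.2] display [351. 322.]
```

>>> {"name": "step_arm", "arguments": {
  "plan": "-0.06 0 0.5 0 50; -0.06 0 1 0 50; -0.06 0 1.2 0 50; -0.06 0 1.3 0 50; -0.06 0 1.3 0 50",
  "grip_force": 30
}}

```text
time_s: 7.25
eef_pos: [566.4, -38.1, 35.4]
ee_rot: [-0.0, 0.153, 0.988, 0.0]
force: [-2.2, -0.1, 1.6]
grip_width: 0.562
```

>>> {"name": "step_arm", "arguments": {
  "plan": "0 0 0.15 0 50; 0 0 0.3 0 50; 0 0 0.4 0 50; 0 0 0.4 0 50",
  "grip_force": 25
}}

```text
time_s: 7.65
eef_pos: [567.8, -38.5, 32.8]
ee_rot: [0.002, 0.153, 0.988, -0.0]
force: [0.4, -0.4, 9.7]
grip_width: 0.565
```

>>> {"name": "step_arm", "arguments": {
  "plan": "0 0 0.1 0 50; 0 0 0.2 0 50; 0 0 0.3 0 50; 0 0 0.3 0 50; 0 0 0.3 0 50",
  "grip_force": 20
}}

```text
time_s: 8.15
eef_pos: [568.9, -38.8, 30.5]
ee_rot: [0.003, 0.153, 0.988, -0.0]
force: [2.9, -1.2, 13.0]
grip_width: 0.568
```

>>> {"name": "step_arm", "arguments": {
  "plan": "0.1 0 0.1 0 50; 0.1 0 0.2 0 50; 0.1 0 0.3 0 50; 0.1 0 0.3 0 50; 0.1 0 0.3 0 50"
}}

```text
time_s: 8.65
eef_pos: [568.4, -38.7, 27.9]
ee_rot: [0.004, 0.153, 0.988, -0.0]
force: [4.9, -0.7, 13.1]
grip_width: 0.568
```

```bash
python3 look.py 6; python3 - <<'E'
from h import *
im=np.load('side6.npz')['im'];d=np.load('side6.npz')['d'];W=cloud('side',d)
g=np.clip(im[180:216,262:310].astype(float)*2.2,0,255).astype(np.uint8)
im2,d2=cams.capture('top');np.savez('top6.npz',im=im2,d=d2)
u,v=proj('top',[566,-38,35]).astype(int)
t=np.clip(im2[v-18:v+18,u-24:u+24].astype(float)*2.2,0,255).astype(np.uint8)
save('n6b',np.hstack([cv2.resize(x,(400,300),interpolation=2) for x in(g,t)]))
E
```

```text
8.65 [568.4282225  -38.65201942  27.85418915] 0.5679745532338552 [ 4.89506349 -0.7145974  13.10198038]
yaw y 72.37451077793179
crop origin 238 171
finger 59 [[-4.1, -28.9, -42.9], [5.2, -25.2, -23.1], [15.8, -11.2, -11.5]] -8.058278670853307
finger 97 [[-17.7, 7.0, -40.1], [6.6, 30.5, -16.5], [16.9, 38.8, 1.2]] 1.7407821369960401
5 8 [-16.7 -14.2 -13.4] [-9.1 11.3]
10 18 [-29.1 -14.5  -7.5] [-30.5  14.6]
15 15 [-16.3  -8.5  -7.3] [-20.   21.6]
20 8 [-14.8  -8.3  -5.4] [-22.2   8.2]
25 11 [-8.8 -6.5  5. ] [-27.5   5.1]
30 7 [-3.5 13.6 14.7] [-26.5  16.4]
```

View pics/n6b.png

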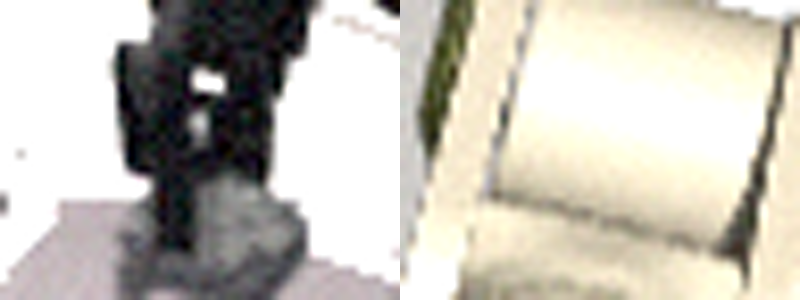

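>>> {"name": "step_arm", "arguments": {
  "plan": "-0.15 0 0 0 50; -0.25 0 0.1 0 50; -0.25 0 0.2 0 50; -0.25 0 0.3 0 50; -0.25 0 0.3 0 50"
}}

```text
time_s: 9.25
eef_pos: [570.1, -39.2, 24.3]
ee_rot: [0.003, 0.153, 0.988, -0.0]
force: [2.4, -0.5, 10.7]
grip_width: 0.567
```

```bash
python3 look.py 7
```

```text
9.25 [570.13268629 -39.15619903  24.32763859] 0.5670399193817335 [ 2.35340873 -0.53774501 10.68196189]
yaw y 72.37663628516573
crop origin 237 172
finger 53 [[-4.7, -27.7, -41.7], [4.6, -25.3, -22.7], [11.8, -14.9, -12.6]] -11.416413384529047
finger 98 [[-17.7, 17.1, -38.6], [6.0, 30.8, -18.7], [16.3, 38.9, 1.2]] 1.876729097824571
-40 3 [13.9 14.3 14.9] [-0.7 20.6]
-35 5 [14.  14.3 14.5] [ 2.9 33.5]
-30 3 [13.4 13.9 14.5] [16.3 31.3]
-20 3 [-10.7 -10.   -9.1] [15.3 17.6]
0 5 [-10.8  12.6  14.6] [-1.1 30. ]
5 8 [-18.1 -16.   13.9] [-8.1 28.1]
10 20 [-25.5 -15.4  -7.3] [-29.6  14.7]
15 16 [-17.9  -9.7  14.3] [-9.5 28.2]
20 12 [-17.1  -9.7   2.2] [-23.4  16.1]
25 12 [-12.9  -9.    5.3] [-26.2  15.8]
30 19 [-7.  10.  14.2] [-27.8  26.5]
35 11 [12.6 14.5 15. ] [-31.3  29.2]
40 6 [12.8 14.3 14.8] [-26.7  22.1]
```

>>> {"name": "step_arm", "arguments": {
  "plan": "0 0 0.1 0 50; 0 0 0.2 0 50; 0 0 0.3 0 50; 0 0 0.3 0 50"
}}

```text
time_s: 9.7
eef_pos: [570.8, -39.4, 21.8]
ee_rot: [0.004, 0.153, 0.988, -0.0]
force: [5.0, -1.7, 13.4]
grip_width: 0.566
```

```bash
python3 look.py 8; python3 - <<'E'
from h import *
d=np.load('side8.npz')['d'];im=np.load('side8.npz')['im'];W=cloud('side',d)
S=R.from_euler('z',-17.6,degrees=True).as_matrix()
q=(W-[566.3,-37.5,0])@S; q=q.reshape(-1,3); q=q[(abs(q[:,0])<60)&(abs(q[:,1])<48)&(q[:,2]<48)&(q[:,2]>0)]
print(len(q))
for a in range(-45,45,5):
    z=q[(q[:,0]>=a)&(q[:,0]<a+5)&(q[:,2]>14)]
    b=q[(q[:,0]>=a)&(q[:,0]<a+5)&(q[:,2]<14)]
    print(a,len(z),[(round(x[1]),round(x[2])) for x in z[np.argsort(z[:,1])]], np.median(b[:,2]).round(1) if len(b) else '')
E
```

```text
9.7 [570.82709922 -39.41185548  21.75853734] 0.56640572189769 [ 4.99883307 -1.72316651 13.42070797]
yaw y 72.3711572493199
crop origin 237 172
finger 55 [[-5.0, -28.5, -44.3], [5.4, -25.4, -24.5], [16.7, -14.4, -11.9]] -10.995096256659613
finger 102 [[-16.7, 11.8, -37.7], [6.8, 30.2, -16.9], [17.6, 38.5, 0.7]] 1.9601351719966675
-40 13 [12.  12.9 14.6] [-23.1  29.5]
-35 10 [12.  12.7 14.1] [ 5.5 30.3]
-30 5 [11.4 13.2 14.1] [ 9.4 33.3]
-25 3 [11.2 13.4 13.5] [25.6 32.7]
-15 3 [12.6 12.9 14.7] [28.5 31.8]
-10 8 [10.2 13.3 14.8] [20.9 34. ]
-5 4 [11.8 14.1 14.4] [19.9 32.4]
0 8 [-18.   10.1  13.9] [-10.7  28.9]
5 10 [-16.4  11.2  13.1] [-5.5 30.5]
10 22 [-28.2 -12.5  13.3] [-29.6  31.1]
15 14 [-20.2 -11.2  13.8] [-9.  31.5]
20 14 [-18.4 -11.7  12.9] [-12.   28.3]
25 14 [-13.1 -11.1  14.3] [-25.5  29.4]
30 28 [-3.4 11.2 14.1] [-28.7  32.2]
35 20 [11.8 13.  13.6] [-29.2  31.4]
40 22 [11.5 13.1 14.7] [-31.5  31.6]
699
-45 0 [] 8.2
-40 0 [] 8.3
-35 2 [(-4, 33), (12, 28)] 8.4
-30 40 [(-29, 15), (-29, 25), (-27, 19), (-26, 24), (-20, 17), (-18, 25), (-18, 21), (-15, 31), (-13, 34), (-11, 18)
[... 1885 characters left out ...]
, 36), (-14, 37), (-7, 41), (-6, 38), (20, 17), (33, 38), (35, 45), (36, 33), (36, 47), (37, 37), (37, 44), (37, 40), (37, 37), (38, 44)] 9.4
5 14 [(-27, 34), (-27, 38), (-27, 35), (-26, 39), (-24, 48), (-24, 47), (-18, 37), (18, 17), (30, 28), (32, 28), (36, 35), (37, 46), (38, 39), (38, 43)] 8.0
10 11 [(-28, 41), (20, 17), (23, 18), (23, 15), (27, 27), (28, 35), (28, 32), (29, 15), (29, 18), (29, 25), (29, 22)] 8.8
15 11 [(19, 36), (23, 34), (25, 32), (26, 25), (27, 16), (28, 24), (29, 16), (30, 20), (30, 21), (31, 15), (31, 35)] 7.9
20 10 [(15, 29), (16, 37), (20, 35), (22, 26), (25, 35), (29, 22), (29, 30), (29, 27), (29, 15), (32, 20)] 7.8
25 0 [] 8.5
30 0 [] 8.8
35 0 [] 8.9
40 0 [] 9.2
```

>>> {"name": "step_arm", "arguments": {
  "plan": "0 0 -0.1 0 50; 0 0 -0.2 0 50; 0 0 -0.2 0 58; 0 0 -0.2 0 62; 0 0 -0.2 0 68; 0 0 -0.2 0 72; 0 0 -0.2 0 72"
}}

```text
time_s: 10.45
eef_pos: [567.7, -38.4, 21.1]
ee_rot: [-0.0, 0.153, 0.988, 0.0]
force: [-0.4, 0.2, 0.1]
grip_width: 0.719
```

>>> {"name": "step_arm", "arguments": {
  "plan": "0 0 -1 0 72; 0 0 -3 0 72; 0 0 -7 0 72; 0 0 -10 0 72; 0 0 -10 0 72"
}}

```text
time_s: 10.95
eef_pos: [569.9, -39.0, 126.2]
ee_rot: [0.004, 0.153, 0.988, -0.0]
force: [0.2, -0.2, -0.2]
grip_width: 0.72
```

```bash
python3 - <<'E'
from h import *
s=readout.sense();print(s['time_s'],s['eef_pos'],s['force'])
# loupe from first pictures
for n in('side','top'):
    z=np.load(n+'0.npz');im,d=z['im'],z['d'];W=cloud(n,d)
    m=(im.max(-1)<70)&np.all((W>[440,-300,-5])&(W<[570,-190,45]),-1)
    num,lab,st,_=cv2.connectedComponentsWithStats(m.astype(np.uint8)); k=1+np.argmax(st[1:,4]); ys,xs=np.where(lab==k)
    (c,sz,a)=cv2.minAreaRect(np.c_[xs,ys].astype(np.float32)); print(n,'handle px',np.round(c,1),np.round(sz,1),len(xs))
    bx=cv2.boxPoints((c,sz,a)); L=sz[0]>sz[1]
    e=[(bx[0]+bx[1])/2,(bx[2]+bx[3])/2] if (np.linalg.norm(bx[1]-bx[2])>np.linalg.norm(bx[0]-bx[1])) else [(bx[1]+bx[2])/2,(bx[3]+bx[0])/2]
    f,cx,cy,Rm,t=cam(n);o=-Rm.T@t
    def back(uv,z): r=Rm.T@np.array([(uv[0]-cx)/f,(uv[1]-cy)/f,1]); return o+r*(z-o[2])/r[2]
    for p in e: print('  end',np.round(p,1),'at z8',back(p,8).round(1),'at z24',back(p,24).round(1))
    print('  centre z17',back(c,17).round(1),'depth med',np.median(W[lab==k],0).round(1))
    # tape / lens rims
    l=spotter.regions_of(n,'lens')
im=np.load('top0.npz')['im']; save('lp',cv2.resize(im[195:270,310:410],(800,600),interpolation=2))
E
```

```text
10.95 [569.87093685 -38.96326664 126.232781  ] [ 0.24704839 -0.24505236 -0.19275381]
side handle px [309.3 181.2] [33.   7.2] 118
  end [294.  175.1] at z8 [ 570.5 -294.1    8. ] at z24 [ 568.  -263.1   24. ]
  end [324.7 187.2] at z8 [ 457.  -221.2    8. ] at z24 [ 457.6 -192.1   24. ]
  centre z17 [ 511.5 -239.6   17. ] depth med [ 505.7 -235.8   18.6]
top handle px [336.5 234.3] [ 4.4 27.7] 125
  end [344.2 222.8] at z8 [ 535.7 -260.4    8. ] at z24 [ 534.9 -257.3   24. ]
  end [328.8 245.8] at z8 [ 459.5 -205.3    8. ] at z24 [ 459.5 -202.8   24. ]
  centre z17 [ 497.3 -231.2   17. ] depth med [ 497.9 -230.    18.7]
```

View pics/lp.png

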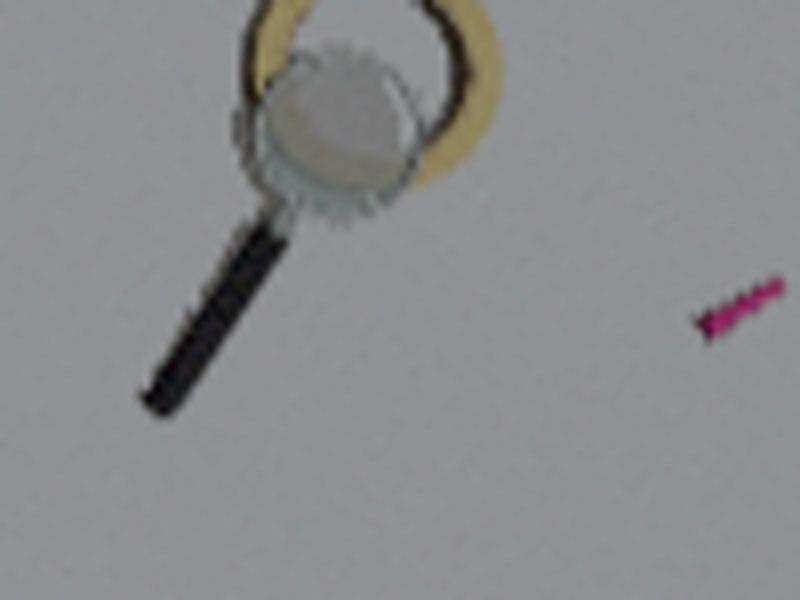

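```bash
python3 - <<'E'
from mv import *
json.dump([568.0,-38.2,121,72.4],open('cmd.json','w'))
go(504,-235.6,80,55.5)
E
```

```text
row: 0.13 -20.75 4.10 16.9 rows needed ~ 5
```

>>> {"name": "step_arm", "arguments": {
  "plan": "0 -2 0 1.5 45; 0 -6.5 0.5 5 45; 0.05 -11 1.5 9 45; 0.1 -15.5 2.5 13 45; 0.13 -19 3.5 16 45; 0.13 -20.75 4.1 16.9 45; 0.13 -20.75 4.1 16.9 45; 0.13 -20.75 4.1 16.9 45; 0.13 -20.75 4.1 16.9 45; 0.13 -20.75 4.1 16.9 45"
}}

```text
time_s: 12.05
eef_pos: [504.3, -234.9, 80.4]
ee_rot: [0.0, 0.296, 0.955, 0.0]
force: [-0.0, -0.6, -0.2]
grip_width: 0.448
```

```bash
python3 - <<'E'
from h import *
s=readout.sense();print(s['time_s'],s['eef_pos'],s['force'])
Rm=R.from_quat(s['ee_rot'],scalar_first=True).as_matrix()
S=R.from_euler('z',-17.6,degrees=True).as_matrix()
g=[]
for n in('side','top'):
    im,d=cams.capture(n);np.savez(n+'9.npz',im=im,d=d);W=cloud(n,d)
    q=((W-[566.3,-37.5,0])@S).reshape(-1,3); q=q[(abs(q[:,0])<36)&(abs(q[:,1])<33)&(q[:,2]>14)&(q[:,2]<60)]
    print(n,len(q))
    for a in range(-35,36,5):
        z=q[(q[:,0]>=a)&(q[:,0]<a+5)&(abs(q[:,1])<16)&(q[:,2]>24)]
        if len(z): print(a,len(z),np.percentile(z[:,2],[20,50,80]).round(1), 'yext',np.percentile(z[:,1],[2,98]).round(0))
    if n=='side':
        p=(W-s['eef_pos'])@Rm; p=p[(abs(p[...,0])<20)&(abs(p[...,1])<60)&(p[...,2]>-45)&(p[...,2]<4)&(im.max(-1)<60)]
        for z in(p[p[:,1]<0],p[p[:,1]>0]): print('finger',len(z),np.percentile(z,[3,50,97],axis=0).round(1).tolist(),z[:,2].max())
    u,v=proj(n,[566,-38,32]).astype(int); k=np.clip(im[v-18:v+18,u-24:u+24].astype(float)*1.8,0,255).astype(np.uint8); g.append(cv2.resize(k,(400,300),interpolation=2))
    u,v=proj(n,[505,-236,50]).astype(int); k=np.clip(im[v-36:v+36,u-48:u+48].astype(float)*1.5,0,255).astype(np.uint8); g.append(cv2.resize(k,(400,300),interpolation=2))
save('n9',np.vstack([np.hstack(g[:2]),np.hstack(g[2:])]))
E
```

```text
12.05 [ 504.26948123 -234.91021971   80.42181054] [-0.03102142 -0.55396406 -0.20848745]
side 271
-35 2 [30.1 31.5 32.9] yext [-10.  12.]
-30 15 [27.9 32.3 33.6] yext [-10.  13.]
-25 10 [27.9 32.7 34.5] yext [-13.  15.]
-20 15 [31.  32.8 39.2] yext [-15.  14.]
-15 12 [32.8 38.2 39.6] yext [-8. 14.]
-10 9 [32.7 37.1 39.5] yext [-4. 14.]
-5 11 [35.9 36.3 38.3] yext [-11.  13.]
0 8 [37.  37.3 38.1] yext [-13.  13.]
5 8 [35.4 36.  36.4] yext [-12.  12.]
10 10 [35.3 35.8 36.9] yext [-13.  14.]
15 7 [34.6 34.8 35.5] yext [-14.  12.]
20 5 [32.1 33.2 34.1] yext [-15.  10.]
25 1 [29.2 29.2 29.2] yext [11. 11.]
finger 53 [[-7.4, -25.2, -42.2], [3.1, -21.4, -24.6], [14.4, -17.0, -7.8]] -5.885077613948546
finger 45 [[-3.6, 22.6, -42.8], [7.7, 29.8, -26.8], [13.0, 35.1, -10.7]] -9.730205110830962
top 289
-30 12 [28.9 31.9 37. ] yext [-11.  14.]
-25 14 [31.9 33.7 38.4] yext [-15.  14.]
-20 15 [31.  34.4 39.8] yext [-14.  14.]
-15 15 [33.6 38.2 41.5] yext [-15.  14.]
-10 15 [35.7 38.9 40.6] yext [-14.  15.]
-5 14 [34.  36.6 38.2] yext [-14.  14.]
0 13 [36.1 39.7 41.5] yext [-14.  13.]
5 14 [32.8 34.7 35.9] yext [-14.  13.]
10 15 [33.6 36.  38.6] yext [-15.  14.]
15 14 [31.1 32.9 36.6] yext [-14.  15.]
20 11 [27.  29.7 32.7] yext [-13.  13.]
25 6 [27.  28.8 34.8] yext [-12.  14.]
```

View pics/n9.png

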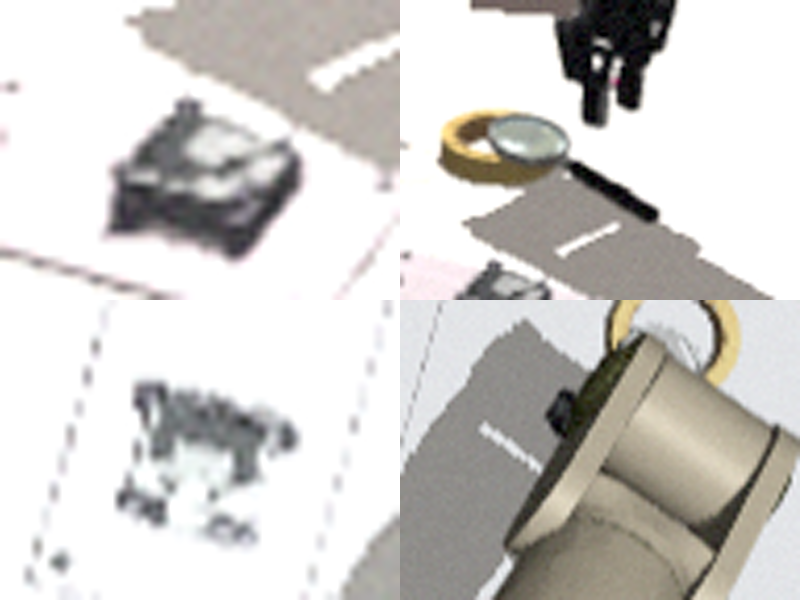

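```bash
python3 - <<'E'
from h import *
from scipy.optimize import least_squares
from scipy.interpolate import griddata
M=R.from_euler('ZY',[36.9,-25],degrees=True).as_matrix();O=np.array([491.5,284,27.35])
S=R.from_euler('z',-17.6,degrees=True).as_matrix()
tpl={}
for n in('side','top'):
    a=(cloud(n,np.load(n+'0.npz')['d'])-O)@M-[1,-44.5,9]; a=a.reshape(-1,3); a=a[(abs(a[:,0])<33)&(abs(a[:,1])<30)&(a[:,2]>-4)&(a[:,2]<15)]
    # stand: camera own base height as datum
    W=cloud(n,np.load(n+'9.npz')['d']); b=((W-[566.3,-37.5,29])@S).reshape(-1,3)
    base=b[(abs(b[:,1])<45)&(b[:,0]>38)&(b[:,0]<75)&(b[:,2]<-15)&(b[:,2]>-27)]; zb=np.median(base[:,2])+21
    b[:,2]-=zb; b=b[(abs(b[:,0])<33)&(abs(b[:,1])<30)&(b[:,2]>-4)&(b[:,2]<15)]
    print(n,'base off',zb.round(2),len(a),len(b))
    for y0,y1 in((-9,9),(-24,-10),(10,24)):
      for nm,c in(('easel',a),('nest',b)):
        k=(c[:,1]>=y0)&(c[:,1]<y1); print((y0,y1),nm,[(int(x),float(np.median(c[k&(c[:,0]>=x)&(c[:,0]<x+6),2]).round(1))) for x in range(-30,30,6) if (k&(c[:,0]>=x)&(c[:,0]<x+6)).sum()>1])
E
```

```text
side base off 0.72 273 199
(-9, 9) easel [(-30, 4.8), (-24, 7.7), (-18, 10.3), (-12, 9.6), (-6, 8.5), (0, 7.9), (6, 6.4), (12, 6.0), (18, 0.7), (24, -0.4)]
(-9, 9) nest [(-30, 3.2), (-24, 4.8), (-18, 7.9), (-12, 9.4), (-6, 7.4), (0, 7.3), (6, 6.3), (12, 6.0), (18, 5.2)]
(-24, -10) easel [(-18, 3.5), (-12, 8.4), (-6, 6.5), (0, 7.3), (6, 6.5), (12, 5.6), (18, 0.9), (24, -1.2)]
(-24, -10) nest [(-30, 2.5), (-24, 2.1), (-18, 2.1), (-6, 6.2), (0, 7.3), (6, 5.6), (12, 5.9), (18, 3.3)]
(10, 24) easel [(-24, 3.8), (-18, 3.3), (-12, 3.7), (-6, 5.9), (0, 6.2), (6, 6.3), (12, 5.5), (18, 0.5), (24, -0.2)]
(10, 24) nest [(-30, 1.6), (-24, 0.1), (-18, 0.9), (-12, 2.6), (-6, 3.9), (0, 2.8), (6, 4.8), (12, 4.7), (18, 3.7)]
top base off 0.56 207 247
(-9, 9) easel [(-30, 4.2), (-24, 3.6), (-18, 7.9), (-12, 9.2), (-6, 8.1), (0, 8.8), (6, 6.0), (12, 5.9), (18, 6.5), (24, -1.5)]
(-9, 9) nest [(-30, 1.8), (-24, 4.1), (-18, 10.1), (-12, 9.3), (-6, 7.6), (0, 8.4), (6, 4.9), (12, 5.4), (18, 0.2), (24, 5.3)]
(-24, -10) easel [(-18, 2.3), (-12, 2.0), (-6, 4.9), (0, 6.4), (6, 5.1), (12, 5.5), (18, 4.6), (24, -1.3)]
(-24, -10) nest [(-30, -1.1), (-24, 3.5), (-18, 1.4), (-12, 2.4), (-6, 4.9), (0, 3.9), (6, 5.5), (12, 4.3), (18, -0.3), (24, 0.9)]
(10, 24) easel [(-18, 1.1), (-12, 5.2), (-6, 6.7), (0, 7.1), (6, 5.9), (12, 4.6), (18, 2.6), (24, -0.5)]
(10, 24) nest [(-30, 1.4), (-24, 4.6), (-18, 6.1), (-12, 5.9), (-6, 7.4), (0, 6.6), (6, 6.9), (12, 8.7), (18, 3.8), (24, -2.2)]
```

>>> {"name": "step_arm", "arguments": {
  "plan": "0 0 2.5 0 45; 0 0 5 0 45; 0 0 6.4 0 45; 0 0 6.9 0 45; 0 0 6.9 0 40; 0 0 6.9 0 30; 0 0 6.9 0 20; 0 0 6.9 0 10; 0 0 6.9 0 10; 0 0 6.9 0 10",
  "grip_force": 40
}}

```text
time_s: 13.15
eef_pos: [504.4, -236.3, 12.3]
ee_rot: [0.001, 0.297, 0.955, -0.0]
force: [-0.7, 0.6, 6.0]
grip_width: 0.16
```

>>> {"name": "step_arm", "arguments": {
  "plan": "0 0 -0.5 0 10; 0 0 -2 0 10; 0 0 -4 0 10; 2 0 -5 0 10; 5 0 -5 0 10; 8 0 -5 0 10; 9 0 -5 0 10; 9 0 -5 0 10; 9 0 -5 0 10"
}}

```text
time_s: 14.05
eef_pos: [430.6, -185.6, 61.7]
ee_rot: [0.001, 0.297, 0.955, -0.0]
force: [0.7, 0.5, -0.8]
grip_width: 0.158
```

```bash
cat > lev.py <<'E'
from h import *
import sys
s=readout.sense();print(s['time_s'],s['eef_pos'].round(1),s['grip_width'].round(3),s['force'].round(1),s['wrist_torque'].round(3))
Rm=R.from_quat(s['ee_rot'],scalar_first=True).as_matrix()
for n in('side','top'):
    im,d=cams.capture(n);np.savez(n+sys.argv[1]+'.npz',im=im,d=d);q=((cloud(n,d)-s['eef_pos'])@Rm).reshape(-1,3)
    q=q[(q[:,0]<62)&(q[:,0]>-130)&(abs(q[:,1])<40)&(abs(q[:,2])<35)]
    print(n,len(q))
    for a in list(range(-130,-35,10))+list(range(25,62,10)):
        z=q[(q[:,0]>=a)&(q[:,0]<a+10)]
        if len(z)>2: print(a,len(z),'z',np.percentile(z[:,2],[10,50,90]).round(1),'y',np.percentile(z[:,1],[5,50,95]).round(1))
E
python3 lev.py 10
```

```text
Traceback (most recent call last):
  File "lev.py", line 3, in <module>
    s=readout.sense();print(s['time_s'],s['eef_pos'].round(1),s['grip_width'].round(3),s['force'].round(1),s['wrist_torque'].round(3))
                                                              ^^^^^^^^^^^^^^^^^^^^^
AttributeError: 'float' object has no attribute 'round'
```

```bash
sed -i "s/s\['grip_width'\].round(3)/round(s['grip_width'],3)/" lev.py; python3 lev.py 10
```

```text
14.05 [ 430.6 -185.6   61.7] 0.158 [ 0.7  0.5 -0.8] [0.024 0.036 0.002]
side 415
-120 15 z [-29.5 -27.5 -23.8] y [-23.1  -3.9  15.6]
-110 25 z [-27.3 -25.  -22.9] y [-26.3   1.   26.5]
-100 37 z [-26.4 -23.8 -20.7] y [-30.7  -3.2  32. ]
-90 39 z [-23.5 -21.5 -19.7] y [-34.5   2.1  33.3]
-80 43 z [-21.9 -19.7 -16.9] y [-33.8   0.3  32.3]
-70 33 z [-20.3 -17.1 -14.3] y [-29.8   6.   29.6]
-60 28 z [-18.8 -16.3 -12.4] y [-23.9   9.7  22.7]
-50 12 z [-17.6 -14.1 -10.6] y [-7.7  1.9 11. ]
-40 10 z [-16.7 -13.   -8. ] y [-1.3  2.5  4.7]
25 15 z [-5.3 -2.9  3.9] y [-3.8  4.5  7.6]
35 12 z [-4.5 -0.8  2.6] y [-5.   3.3  8.3]
45 16 z [-1.4  0.6  7.6] y [-5.9  3.6  9.7]
55 3 z [-0.3  1.1  4.3] y [-2.3  1.3  2.1]
top 284
-120 28 z [-30.2 -26.1 -21.8] y [-12.8   3.3  19.7]
-110 59 z [-28.9 -23.5 -20.4] y [-23.2   1.5  27.5]
-100 67 z [-26.7 -22.2 -18. ] y [-28.6   1.4  33.1]
-90 70 z [-26.9 -22.3 -17.2] y [-30.5   2.1  32.1]
-80 58 z [-22.7 -18.8 -16. ] y [-28.7  -4.5  34. ]
```

>>> {"name": "step_arm", "arguments": {
  "plan": "0 0 2 0 10; 0 0 4 0 10; 0 0 4.9 0 10; 0 0 5.2 0 10; 0 0 5.4 0 10; 0 0 5.6 0 10; 0 0 5.7 0 10; 0 0 5.8 0 10; 0 0 5.85 0 10; 0 0 5.85 0 10",
  "grip_force": 20
}}

```text
time_s: 15.15
eef_pos: [431.2, -186.0, 4.2]
ee_rot: [0.002, 0.297, 0.955, -0.001]
force: [3.7, -0.8, 3.6]
grip_width: 0.161
```

>>> {"name": "step_arm", "arguments": {
  "plan": "0 0 0.1 0 10; 0 0 0.2 0 10; 0 0 0.2 0 10; 0 0 0.2 0 10"
}}

```text
time_s: 15.55
eef_pos: [431.4, -186.2, 2.7]
ee_rot: [0.002, 0.297, 0.955, -0.001]
force: [0.6, -0.8, 11.3]
grip_width: 0.16
```

```bash
python3 lev.py 11
```

```text
15.55 [ 431.4 -186.2    2.7] 0.16 [ 0.6 -0.8 11.3] [ 0.067  0.003 -0.004]
side 693
-130 16 z [0.8 2.1 3.1] y [-28.   18.   37.4]
-120 27 z [-9.7 -3.7  3.7] y [-20.1  12.4  38. ]
-110 31 z [-7.4 -5.4  1. ] y [-30.    7.7  36.4]
-100 33 z [-8.3 -6.5  0.5] y [-31.1   4.4  33.7]
-90 38 z [-8.8 -6.   0.1] y [-35.   13.4  36.7]
-80 36 z [-8.3 -6.2  1.5] y [-33.    5.9  37. ]
-70 45 z [-8.7 -5.7  2.5] y [-31.1  14.3  35. ]
-60 41 z [-7.1 -1.4  3.6] y [-31.6  13.2  35.5]
-50 34 z [-8.1  1.4  3.3] y [-33.9   5.4  33.1]
-40 27 z [-8.6  1.5  3.7] y [-2.6  9.2 35.9]
25 37 z [-9.8  0.4  2.3] y [-30.3   9.   38.4]
35 38 z [-9.3  0.7  2.6] y [-31.1   6.6  33.9]
45 48 z [-9.2  1.1  2.6] y [-34.2   5.6  33.8]
55 28 z [-3.8  1.5  2.9] y [-35.5   2.   35.7]
top 418
-130 66 z [-1.1  3.2  8.2] y [-36.    1.5  35.6]
-120 64 z [-8.2 -1.2  5.5] y [-35.4   0.4  36.5]
-110 68 z [-10.1  -5.    3.5] y [-35.    0.8  35. ]
-100 69 z [-9.8 -5.8  1.3] y [-36.3   1.1  35.2]
-90 70 z [-10.8  -6.    0.2] y [-34.3   1.5  37.3]
-80 62 z [-10.   -6.7   0.8] y [-35.6  -3.9  36.3]
-70 11 z [-6.2 -0.1  7.4] y [-33.3   6.6  38.9]
```

>>> {"name": "step_arm", "arguments": {
  "plan": "0 0 0 0 0; 0 0 0 0 0; 0 0 0 0 0; 0 0 -0.2 0 0; 0 0 -1 0 0; 0 0 -3 0 0; 0 0 -5 0 0; 0 0 -6 0 0; 0 0 -6 0 0; 0 0 -6 0 0",
  "grip_force": 100
}}

```text
time_s: 16.65
eef_pos: [429.5, -184.7, 60.4]
ee_rot: [-0.0, 0.297, 0.955, 0.0]
force: [-0.9, -0.3, -1.0]
grip_width: 0.135
```

```bash
python3 lev.py 12; python3 - <<'E'
from h import *
# level fit of the rim and collar height
for n in('side',):
    z=np.load(n+'12.npz');W=cloud(n,z['d']);s=readout.sense();Rm=R.from_quat(s['ee_rot'],scalar_first=True).as_matrix()
    q=((W-s['eef_pos'])@Rm).reshape(-1,3); 
    k=(np.hypot(q[:,0]+85,q[:,1]-1)<33)&(q[:,2]<8)&(q[:,2]>-30); p=q[k];A=np.c_[p[:,:2],np.ones(len(p))];c=np.linalg.lstsq(A,p[:,2],rcond=None)[0];print('lens plane tool frame',c,'centre z',c@[-85,1,1])
im=np.load('side0.npz')['im'].astype(float).max(-1)
S=R.from_euler('z',-17.6,degrees=True).as_matrix();C=np.array([566.3-1.9,-37-0.6,0])
for n in('side',):
    for zz in range(84,176,4):
        u,v=proj(n,np.array([97,0,zz])@S.T+np.array([589.4-24.8,-47.5+7.9,0])); r=v
        from scipy.ndimage import map_coordinates as mc
        cols=np.arange(u-9,u+10); row=mc(im,[np.full(19,v),cols],order=1); print(zz,round(u,1),round(v,1),'dark width',round(float(np.clip(160-row,0,160).sum()/130),1),row.astype(int).tolist())
E
```

```text
16.65 [ 429.5 -184.7   60.4] 0.135 [-0.9 -0.3 -1. ] [ 0.054  0.013 -0.027]
side 380
-120 16 z [-10.9  -7.8  -5.7] y [-17.3   0.8  20. ]
-110 22 z [-10.8  -7.8  -6.1] y [-27.5  -0.1  25. ]
-100 29 z [-9.9 -8.5 -6.2] y [-32.1  -3.1  32.6]
-90 30 z [-9.9 -8.1 -5.7] y [-34.5   7.9  33.8]
-80 37 z [-9.9 -8.  -6.4] y [-34.2   6.5  33.1]
-70 34 z [-9.7 -7.6 -4. ] y [-27.8   6.6  31.3]
-60 24 z [-9.5 -6.4 -3.2] y [-22.4  10.4  21.3]
-50 14 z [-9.4 -5.8 -2. ] y [-12.5   3.3   9.5]
-40 11 z [-10.3  -9.2  -1.9] y [-6.5  3.2  5. ]
25 13 z [-9.6 -8.3 -1.7] y [-4.4  2.8  6.3]
35 14 z [-9.3 -6.9 -2.3] y [-5.3  4.6  6.6]
45 14 z [-9.  -6.5 -2.4] y [-8.4  3.2  7.2]
55 5 z [-6.  -3.1 -1.7] y [-3.4  1.3  6. ]
top 260
-120 27 z [-11.8  -8.6  -3.9] y [-14.8   0.7  16.3]
-110 53 z [-10.6  -6.8  -2.7] y [-22.    2.4  26.3]
-100 64 z [-12.2  -7.6  -4.3] y [-27.6   2.5  32. ]
-90 67 z [-11.2  -7.1  -3.4] y [-29.9   2.5  35.2]
-80 47 z [-12.3  -9.   -3.6] y [-29.7  -7.7  33. ]
lens plane tool frame [ 0.0124008   0.03665008 -7.31233077] centre z -8.32974894118923
84 259.5 184.2 dark width 1.8 [178, 176, 176, 1
[... 2093 characters left out ...]
7, 178, 179, 174, 146, 89, 56, 99, 152, 177, 178, 180, 178, 178, 177, 176]
156 259.3 162.9 dark width 2.4 [179, 177, 178, 177, 178, 179, 172, 135, 70, 41, 91, 153, 177, 177, 178, 178, 178, 177, 177]
160 259.3 161.7 dark width 3.1 [178, 178, 178, 177, 177, 177, 171, 124, 49, 19, 63, 143, 177, 176, 177, 177, 176, 176, 178]
164 259.3 160.4 dark width 2.3 [177, 178, 179, 179, 177, 177, 174, 141, 80, 47, 79, 146, 176, 176, 177, 177, 176, 176, 178]
168 259.3 159.2 dark width 0.3 [178, 178, 180, 180, 177, 177, 177, 169, 153, 138, 149, 169, 178, 177, 176, 178, 178, 177, 177]
172 259.2 158.0 dark width 0.0 [177, 177, 178, 177, 177, 178, 178, 180, 178, 177, 176, 179, 179, 178, 178, 177, 177, 179, 178]
```

```bash
python3 - <<'E'
from mv import *
json.dump([429.8,-184.6,60.5,55.5],open('cmd.json','w'))
go(467,-6.7,127.5,72.4)
go(505.1,-18.8,127.5,72.4)
E
```

```text
row: 7.01 16.77 -6.70 -16.9 rows needed ~ 4
row: -4.00 -0.00 0.00 -0.0 rows needed ~ 1
```

>>> {"name": "step_arm", "arguments": {
  "plan": "0 0 -2 0 0; 0.3 0.7 -5 -0.7 0; 1 2.4 -6.7 -2.4 0; 2.2 5.2 -6.7 -5.2 0; 3.6 8.6 -6.7 -8.6 0; 5 12 -6.7 -12 0; 6.2 14.9 -6.7 -15 0; 6.9 16.5 -6.7 -16.6 0; 7.01 16.77 -6.7 -16.9 0; 7.01 16.77 -6.7 -16.9 0"
}}

```text
time_s: 17.75
eef_pos: [466.8, -7.0, 127.3]
ee_rot: [-0.001, 0.153, 0.988, -0.0]
force: [0.2, -0.4, -0.7]
grip_width: 0.138
```

>>> {"name": "step_arm", "arguments": {
  "plan": "-0.5 0 0 0 0; -1.3 0 0 0 0; -2.2 0 0 0 0; -3.1 0 0 0 0; -3.7 0 0 0 0; -4 0 0 0 0; -4 0 0 0 0; -4 0 0 0 0; -4 0 0 0 0; -4 0 0 0 0"
}}

```text
time_s: 18.75
eef_pos: [505.0, -19.0, 127.9]
ee_rot: [0.0, 0.153, 0.988, -0.0]
force: [0.0, 0.5, -0.2]
grip_width: 0.133
```

```bash
cat > fin.py <<'E'
from h import *
import sys
from scipy.optimize import least_squares
s=readout.sense();print(s['time_s'],s['eef_pos'].round(1),s['force'].round(1),s['dq'].round(3))
Rm=R.from_quat(s['ee_rot'],scalar_first=True).as_matrix();print('yaw',np.degrees(np.arctan2(Rm[1,1],Rm[0,1])).round(2))
tz={}
for n in('side','top'):
    im,d=cams.capture(n);np.savez(n+sys.argv[1]+'.npz',im=im,d=d);W=cloud(n,d)
    q=((W-s['eef_pos'])@Rm).reshape(-1,3)
    p=q[(np.hypot(q[:,0]+85,q[:,1])<42)&(q[:,2]<6)&(q[:,2]>-16)]
    # outline circle: hull points
    h=cv2.convexHull(p[:,:2].astype(np.float32))[:,0].astype(float)
    h=h[h[:,0]<-60]
    r=least_squares(lambda c:np.hypot(h[:,0]-c[0],h[:,1]-c[1])-36.5,[-85,0],loss='soft_l1').x
    A=np.c_[p[:,:2],np.ones(len(p))];c=np.linalg.lstsq(A,p[:,2],rcond=None)[0]
    hnd=q[(q[:,0]>25)&(q[:,0]<52)&(abs(q[:,1])<9)&(abs(q[:,2]+4)<14)]
    print(n,len(p),'lens circle tool xy',r.round(1),'world',(s['eef_pos']+Rm@[r[0],r[1],-4]).round(1),'plane slope',c[:2].round(3),'lens z world',(s['eef_pos'][2]-(c@[-85,0,1])).round(1),'rim top pct',(s['eef_pos'][2]-np.percentile(p[:,2],[5,10,50])).round(1),'handle top',(s['eef_pos'][2]-np.percentile(hnd[:,2],[5,10,50])).round(1) if len(hnd)>4 else '')
    S=R.from_euler('z',-17.6,degrees=True).as_matrix()
    w=W.reshape(-1,3); b=(w-[567,-38.5,0])@S
    t=b[(abs(b[:,1])<24)&(b[:,0]>12)&(b[:,0]<32)&(b[:,2]>24)&(b[:,2]<42)]; print('  blade pts in nest frame',len(t),np.percentile(t,[5,50,95],axis=0).round(1).tolist() if len(t)>3 else '')
E
python3 fin.py 13
```

```text
18.75 [505.  -19.  127.9] [ 0.   0.5 -0.2] [-0.     0.001 -0.001 -0.002 -0.002  0.002]
yaw 72.39
side 292 lens circle tool xy [-80.6   0.2] world [581.8 -43.2 131.9] plane slope [0.019 0.029] lens z world 135.3 rim top pct [138.1 137.6 135.5] handle top [137.8 137.5 134.5]
  blade pts in nest frame 29 [[12.1, -20.6, 28.4], [16.9, -1.0, 34.1], [23.6, 22.0, 36.6]]
top 351 lens circle tool xy [-82.8   2.8] world [584.8 -41.4 131.9] plane slope [0.002 0.013] lens z world 135.9 rim top pct [141.1 140.3 135.9] handle top [138.7 138.2 135.9]
  blade pts in nest frame 0
```

```bash
python3 - <<'E'
from edge import *
a=np.linspace(0,2*np.pi,120,endpoint=False)
f=lambda z,r=36:np.c_[r*np.cos(a),r*np.sin(a),np.full(120,z)]
for z in(129,131,133):
    P=np.r_[f(5),f(-5)]+[0,0,z]; 
    Q=f(5)+[0,0,z]
    for c in(('side',),('top',)): print(z,c,'both',fit(P,(584,-43,0),(9,9,.01),c,'13'),'top rim',fit(Q,(584,-43,0),(9,9,.01),c,'13'))
# stand in the same pictures: base edges + good side screws (done): side (589.4,-47.5) top (589.2,-44.0)
def disp(n,tag,box,c,z):
    im=np.load(n+tag+'.npz')['im']; x0,y0,w,h=box
    k=cv2.resize(np.clip(im[y0:y0+h,x0:x0+w]*1.3,0,255).astype(np.uint8),(400,300),interpolation=2); s=400/w
    for zz,col in((5,(255,0,0)),(-5,(0,0,255))):
        uv=proj(n,f(zz)+[c[0],c[1],z]); cv2.polylines(k,[np.round((uv-[x0,y0]+.5)*s*8).astype(int)],True,col,1,cv2.LINE_AA,3)
    for p in([657.1-.4,-66.5,131],): 
        uv=(proj(n,np.array(p))-[x0,y0]+.5)*s; cv2.drawMarker(k,tuple(int(v) for v in uv),(0,200,0),cv2.MARKER_CROSS,12,1)
    return k
u,v=proj('side',[595,-45,110]).astype(int);u2,v2=proj('top',[595,-45,110]).astype(int)
save('fin13',np.hstack([disp('side','13',(u-32,v-24,64,48),(584.5,-44.5),131),disp('top','13',(u2-32,v2-24,64,48),(584.5,-42.5),131)]))
E
```

```text
129 ('side',) both (array([ 5.8656e+02, -5.1890e+01,  1.0000e-02]), np.float64(-502.9)) top rim (array([585.83, -38.13,  -0.  ]), np.float64(-531.8))
129 ('top',) both (array([ 5.8577e+02, -4.1550e+01, -1.0000e-02]), np.float64(-230.3)) top rim (array([ 5.877e+02, -3.400e+01,  1.000e-02]), np.float64(-233.2))
131 ('side',) both (array([ 5.859e+02, -4.805e+01, -1.000e-02]), np.float64(-502.5)) top rim (array([585.19, -34.  ,   0.  ]), np.float64(-530.9))
131 ('top',) both (array([ 5.8821e+02, -3.4000e+01,  1.0000e-02]), np.float32(-233.2)) top rim (array([ 5.8746e+02, -3.4000e+01, -1.0000e-02]), np.float64(-232.9))
133 ('side',) both (array([ 5.8533e+02, -4.4350e+01,  1.0000e-02]), np.float64(-502.1)) top rim (array([ 5.852e+02, -3.400e+01, -1.000e-02]), np.float64(-525.1))
133 ('top',) both (array([ 5.88e+02, -3.40e+01,  1.00e-02]), np.float64(-233.0)) top rim (array([ 5.8725e+02, -3.4000e+01,  1.0000e-02]), np.float64(-232.6))
```

View pics/fin13.png

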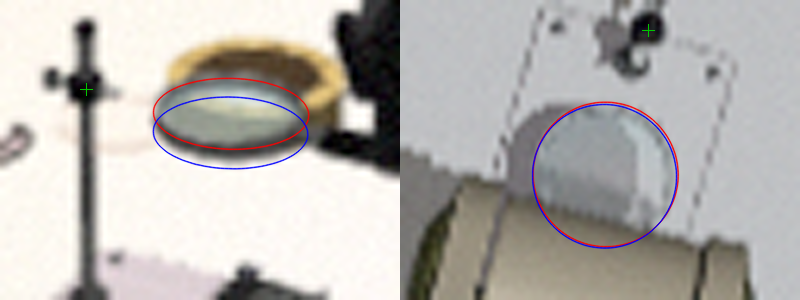

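>>> {"name": "step_arm", "arguments": {
  "plan": "0 -0.03 0.04 0 0; 0 -0.05 0.07 0 0; 0 -0.05 0.07 0 0; 0 -0.05 0.07 0 0; 0 -0.05 0.07 0 0; 0 -0.05 0.07 0 0; 0 -0.05 0.07 0 0; 0 -0.05 0.07 0 0; 0 -0.05 0.07 0 0; 0 -0.05 0.07 0 0"
}}

```text
time_s: 19.85
eef_pos: [505.0, -19.6, 127.1]
ee_rot: [0.0, 0.153, 0.988, 0.0]
force: [-0.2, 0.1, -1.4]
grip_width: 0.135
```

```bash
python3 fin.py 14; python3 - <<'E'
from h import *
S=R.from_euler('z',-17.6,degrees=True).as_matrix()
for t in('0','14'):
    b=((cloud('side',np.load('side%s.npz'%t)['d'])-[566.5,-40,0])@S).reshape(-1,3)
    c=b[(abs(b[:,0]-95)<12)&(abs(b[:,1])<14)&(b[:,2]>110)&(b[:,2]<150)]; h,e=np.histogram(c[:,2],np.arange(110,151,4)); print(t,h.tolist())
E
```

```text
19.85 [505.  -19.6 127.1] [-0.2  0.1 -1.4] [-0.001 -0.     0.001 -0.    -0.001 -0.   ]
yaw 72.38
side 289 lens circle tool xy [-80.7   1. ] world [582.2 -43.1 131.1] plane slope [0.024 0.03 ] lens z world 134.9 rim top pct [137.6 137.  134.8] handle top [137.  136.5 133.9]
  blade pts in nest frame 26 [[12.4, -17.3, 27.5], [16.7, 4.9, 35.0], [23.5, 22.7, 36.8]]
top 348 lens circle tool xy [-83.    2.8] world [584.9 -42.1 131.1] plane slope [0.006 0.002] lens z world 135.1 rim top pct [140.2 139.3 135.1] handle top [139.8 139.  133.9]
  blade pts in nest frame 0 
0 [6, 3, 3, 1, 9, 8, 12, 4, 5, 4]
14 [2, 4, 4, 2, 9, 6, 16, 3, 3, 5]
```

```bash
python3 -c "
from rig import workorder; print(workorder.finish_job())"
```

```text
the job is handed in; nothing more can be done
None
```

The wide blade is in the stand's nest, cutter side up, with its teeth towards the rod. The loupe is held level and still over the teeth at the collar's height. I handed the job in at about 20 s of the 61 s allowed; no verdict came back.

**How it was done**
- **Blade:** It came off the easel tilted at 25°. I pressed it level in the nest with at most about 13 N and let go once the push was relieved.
- **Loupe:** I gripped it by the handle and laid it flat on the worktop to take out its 10° lean. I then gripped it at 100 N and carried it over the teeth.

**Last checks**
- **Blade seating:** Along its middle, the heights of the seated blade match its shape on the easel to about 1 mm, measured from the base plate. It looks level and fully down. Only depth and pictures show this; I did not press it again to confirm.
- **Loupe height and level:** The lens centre is at about 131–132 mm and the collar at 131–132 mm. The lens tilt is about 0–0.4° in the top camera. The side camera showed slopes of 1.4° and 1.7°, probably because it sees the near wall of the rim.
- **Lens centring:** Measured against the stand, the lens is within about 1–2 mm of the teeth.
- **Disagreements:**
  - The cameras differ by about 3.5 mm in y at the stand, so I compared positions within one camera.
  - A depth outline in the side camera put the lens about 3 mm short along x. Fits of the rim in the pictures did not confirm this, so I made no correction.
- **Things not to be moved:** The collar reads the same before and after. I did not measure the narrow blade, vial, cup or syringe again, but no move went near them.

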